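# Draw a stereoscope lens plate down evenly with its four wing nuts

## Robot

A 6-joint arm with a two-finger parallel gripper is mounted at the origin on the work surface. World frame = base frame: x ahead of the robot, y to its left, z up, the work surface at z = 0. Lengths are in m, angles in rad, forces in N, time in s.
With the tool pointing down it reaches from about 0.325 to 0.85 m from the base axis. Payload 15.5 kg.
Tool frame: the origin (TCP) lies midway between the tips of the shut fingers; the grasp point (between the pads) lies 19 mm behind it; z points along the fingers, y is the direction in which the jaws open and shut (so a half turn about z gives the same grasp; the last joint's range is limited). The gripper opens to 91 mm and grips with 3 to 60 N. Pads are 32 mm wide; open, the fingers measure 118 mm over their backs; the gripper's body (76 mm by 178 mm) begins 60 mm behind the grasp point.
Start: joints at [1.062, 0.494, 1.345, -0, 1.302, -0.096], TCP at [0.251, 0.572, 0.184] pointing down, gripper open.
Joint ranges: [-2.91, 2.91], [-0.82, 2.16], [0.22, 2.67], [-1.22, 4.37], [0.12, 2.79], [-3.08, 3.08]. Speed limits (rad/s): [1.89, 1.89, 2.57, 3.01, 3.01, 3.01].

## Interface

Orientations are given as a 3x3 rotation matrix whose columns are the frame's x, y, z axes.
In Python, from workcell import robot gives the robot as it stands. The module is installed in compiled form; this text tells all that it offers.
- The arm moves only by the shell command python3 -m crank 'ROWS'. ROWS is JSON, a list of rows, each a list of 7 numbers: the shift along the tool's x, y, z in mm, then the turn, a rotation vector about the tool's x, y, z in degrees, then the opening, from 0 (shut) to 1 (fully open). A call has 1 to 8 rows; each row shifts and turns the commanded pose from where the row before left it, along the tool's axes as they then stand; what a row does not reach is not made up. A row lasts 1/8 s, in which the tool goes at most 62.5 mm and 10.7 degrees, less where a joint would pass 70% of its speed; a pose out of reach is approached as far as the arm can. A call is refused whole if a number of a shift passes 62.5 or a number of a turn 10.7, either way. A call with a gripper value outside its range is refused whole. The fingers move at their own pace and stop on an object; the grip force is fixed at half the most. Time passes only in rows, so rows that do not move let the fingers close. It gives the time, the measured TCP pose, the force and the opening at its end, in the units of the state.
- robot.get_state(): the state, without advancing time (a new reading comes with each control period).
- robot.camera(name): name is "side" or "top"; returns the picture (384x512x3 uint8, red, green, blue); there is no depth.
- robot.calibration(name): a dict with "mtx" (3x3 intrinsics, pixels), "R" (3x3) and "t" (3): a world point X has camera coordinates R X + t. Camera axes: x right, y down, z forward; pixel columns grow to the right and rows downward; lengths in m; the calibration is good to about 2 mm. A picture is of the moment at which its call begins. calibration takes no time and is no camera call.
- robot.job_done(): hands the job in, once; it reports no verdict.
The state is a dict: "clock": time; "joint_positions": joint angles; "joint_vel": joint speeds; "joint_efforts": joint torques, N m; "tcp_pos": TCP position; "eef_rot": TCP orientation; "wrist_force": force on the tool from outside, world axes, zero at the start; "torque": the same for the moment, N m; "finger_gap": finger opening in m.
Only numpy, scipy, OpenCV 4.12 (cv2) and the standard library are available. Lean on these libraries where they do the work, as an engineer would, in place of code of your own. Each camera call takes 0.05 s, during which the arm holds its last target.

## Task

The brass lens plate of the stereoscope still stands proud on its cork light seal, with its four wing nuts only spun on loosely. Tighten each nut clockwise by about half a turn, in cross order (one nut, then the one diagonally opposite, then the other two), until by feel it has pulled the plate firmly onto its seat, and go no further, or its stud will tear loose in the mahogany. Leave the nuts free at the end and do not disturb the tools and parts lying around.

Things in the scene. Friction and masses are not known exactly. Their poses are not given: they have to be found in the camera images.
- viewer: Mahogany stereoscope body, 144 (x) x 206 (y) mm, its lens face up, 82 mm over the table; fixed in a plywood cradle 170 x 270 mm with end blocks 62 mm high. Origin: centre of the cradle's underside, on the table; z up.
- plate: Brass lens plate, 128 (x) x 192 (y) x 6 mm, on the viewer, with two bayonet rings 42 mm across, 12 mm high, at y = +32 and -32 mm. Origin: centre of its underside, about 86 mm over the table; axes as the viewer's. It floats on a springy seal about 0.3 mm above a seat boss round each stud and moves only up, down and in tilt. A nut's clamping force is the force between nut and plate.
- nut_a: Steel wing nut on an 8 mm stud at x -46, y +78 mm of the plate, opposite nut C. Origin: centre of its underside on the stud axis, 0.1 to 0.8 mm above the plate; z up, x along the wing marked red. Hub 18 mm across, 14 mm high; two wings along +x and -x, 8 mm thick, 52 mm over their tips, 12 to 26 mm over the origin out there. Tightens clockwise from above, sinking 2.5 mm a turn.
- nut_b: Like nut A, at x -46, y -78 mm of the plate, opposite nut D. How far each nut stands from firm differs and cannot be seen: it comes firm after 0.36 to 0.63 turn from its start. Its wings can be pinched, or pushed round with shut fingers circling the stud at about 30 mm. It stays where it is left.
- nut_c: Like nut A, at x 46, y -78 mm of the plate, opposite nut A. Each nut turns at 0.04 to 0.11 N m while it runs down and squeezes the seal; then the plate is metal to metal on its seat, the nut stops turning and is firm. 0.2 to 0.4 N m is ample to know it.
- nut_d: Like nut A, at x 46, y 78 mm of the plate, opposite nut B. A firm nut clamps the plate with 12 to 13 N (11 N less for each radian short of that).
- stud_a (a joint): Angle (rad, clockwise from above) by which the stud of nut A has turned in the wood: 0 at the start and to stay there. It gives way only if nut A, already firm, is forced with over 0.8 N m.
- stud_b (a joint): Angle (rad, clockwise from above) by which the stud of nut B has turned in the wood: 0 at the start and to stay there. It gives way only if nut B, already firm, is forced with over 0.8 N m.
- stud_c (a joint): Angle (rad, clockwise from above) by which the stud of nut C has turned in the wood: 0 at the start and to stay there. It gives way only if nut C, already firm, is forced with over 0.8 N m.
- stud_d (a joint): Angle (rad, clockwise from above) by which the stud of nut D has turned in the wood: 0 at the start and to stay there. It gives way only if nut D, already firm, is forced with over 0.8 N m.
- jig: Copper alignment jig, a loose base 70 x 50 x 6 mm with two upright blocks, 32 mm high in all. Origin: centre of its underside. Lies on the table beside the viewer, to be left alone.
- lens_blank: Loose green glass lens blank, a disc 44 mm across and 10 mm thick. Origin: centre of its underside. To be left alone.
- caliper: Loose boxwood caliper lying flat, beam 120 mm long along its y, jaws 50 mm out along its +x, 8 mm thick. Origin: underside at the middle of the beam. To be left alone.
- lens_tube: Loose brass lens tube standing upright, 40 mm across and 46 mm high. Origin: centre of its underside. To be left alone.

How it is judged:
By the outcome, as a careful person would: the job done as asked, in the order asked, and still so for the second after the job is handed in, with the robot touching nothing.
It also fails if it takes over 70 s, if anything falls off the work surface, if the arm or the gripper's body presses on something with over 40 N, if the wrist force passes 120 N, or if a joint passes its speed limit or range.

## Working session

There is one attempt and no reset: what is moved stays moved. The work goes in short steps, Python scripts to look and compute and a shell command to move; the robot and the scene stay as the last step left them, time stands still between calls to the robot, and variables do not carry over. Pictures are saved under pics/ and viewed, and the job is handed in when it is done.

```bash
ls; mkdir -p pics
python3 - <<'E'
from workcell import robot
import cv2,numpy as np
s=robot.get_state()
for k,v in s.items(): print(k,np.round(v,4).tolist())
for n in ("top","side"):
    im=robot.camera(n); cv2.imwrite(f"pics/{n}0.png",im[:,:,::-1])
    c=robot.calibration(n); print(n,{k:np.round(v,4).tolist() for k,v in c.items()})
E
```

```text
pics
clock 0.0
joint_positions [1.0615, 0.4942, 1.3461, -0.0, 1.3025, -0.0955]
joint_vel [0.0009, 0.0001, 0.0018, -0.0016, -0.0002, 0.0003]
joint_efforts [0.0044, -87.8819, -38.1867, 0.071, 0.0531, 0.0001]
tcp_pos [0.2511, 0.5719, 0.1831]
eef_rot [[-0.9156, 0.4021, -0.0006], [0.4021, 0.9156, -0.0011], [0.0001, -0.0012, -1.0]]
wrist_force [-0.4226, 0.3822, -0.0484]
torque [-0.004, -0.046, 0.0069]
finger_gap 0.0914
top {'mtx': [[440.2526, 0.0, 260.3747], [0.0, 440.2526, 192.6338], [0.0, 0.0, 1.0]], 'R': [[0.0303, -0.9995, -0.0114], [-0.9971, -0.0294, -0.0699], [0.0695, 0.0135, -0.9975]], 't': [0.0212, 0.5757, 0.9776]}
side {'mtx': [[435.4899, 0.0, 251.3845], [0.0, 435.4899, 192.2033], [0.0, 0.0, 1.0]], 'R': [[0.765, -0.6441, -0.0038], [-0.4746, -0.5597, -0.6794], [0.4354, 0.5215, -0.7338]], 't': [-0.4163, 0.3661, 0.8823]}
```

View pics/top0.png

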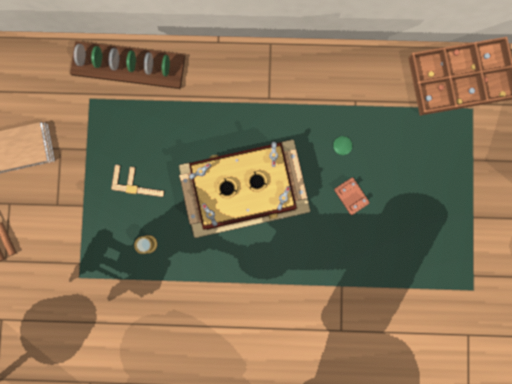

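View pics/side0.png

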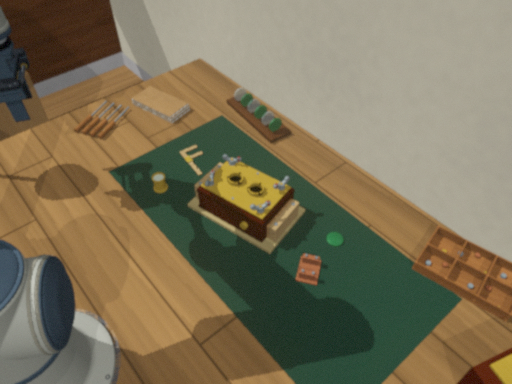

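Run:
```python
import cv2
a=cv2.imread("pics/top0.png")[130:245,170:320]; cv2.imwrite("pics/top0c.png",cv2.resize(a,None,fx=5,fy=5,interpolation=cv2.INTER_CUBIC))
a=cv2.imread("pics/side0.png")[145:255,180:310]; cv2.imwrite("pics/side0c.png",cv2.resize(a,None,fx=5,fy=5,interpolation=cv2.INTER_CUBIC))
```

```text
(no output)
```

View pics/top0c.png

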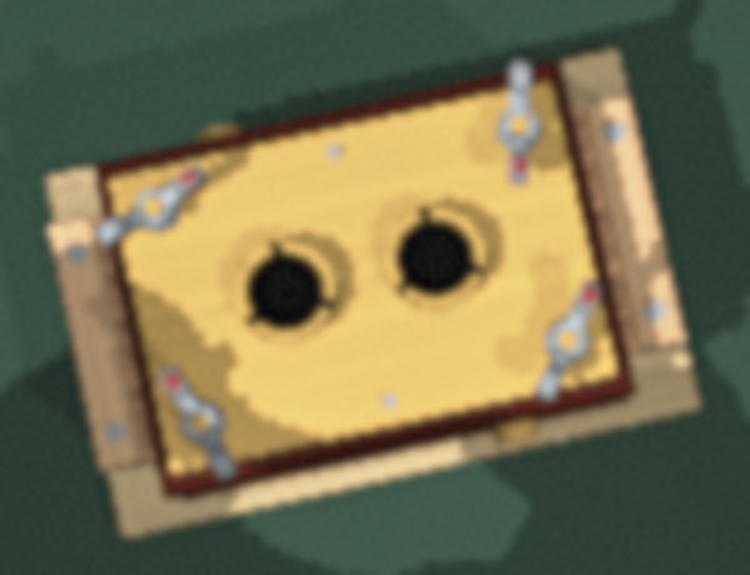

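View pics/side0c.png

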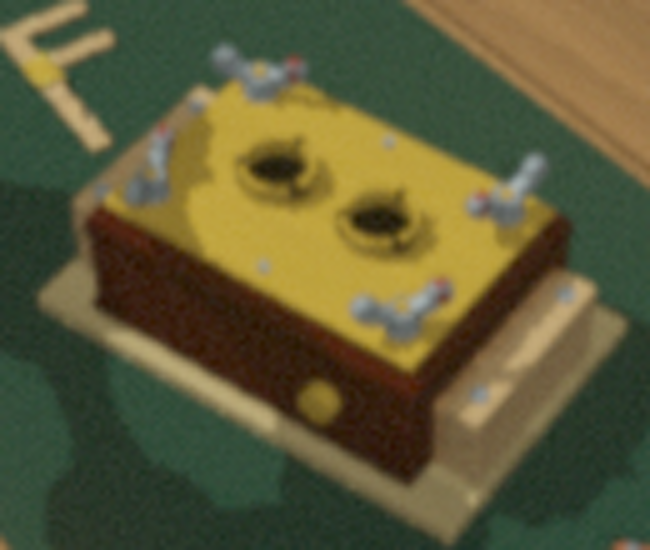

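```bash
cat > h.py <<'E'
from workcell import robot
import numpy as np, cv2
from scipy.optimize import least_squares
def proj(n,X):
    c=robot.calibration(n); X=np.atleast_2d(X); 
    p,_=cv2.projectPoints(X.astype(float),cv2.Rodrigues(c["R"])[0],c["t"],c["mtx"],None); return p[:,0]
def unproj(n,uv,z):
    c=robot.calibration(n); d=c["R"].T@np.linalg.solve(c["mtx"],[uv[0],uv[1],1]); o=-c["R"].T@c["t"]
    return o+d*(z-o[2])/d[2]
E
python3 - <<'E'
from h import *
T=lambda u,v:(170+(u+.5)/5-.5,130+(v+.5)/5-.5)
S=lambda u,v:(180+(u+.5)/5-.5,145+(v+.5)/5-.5)
# name: hub, red, other in top ; hub,red,other side
top=dict(UL=[(153,207),(190,178),(108,232)],UR=[(518,125),(519,172),(519,72)],LL=[(202,422),(173,382),(226,470)],LR=[(568,340),(590,294),(547,388)])
side=dict(UL=[(262,78),(293,67),(224,58)],UR=[(508,200),(478,204),(537,167)],LL=[(150,187),(162,137),None],LR=[(403,320),(438,292),(365,309)])
for k in top:
    h=unproj("top",T(*top[k][0]),.107); r=unproj("top",T(*top[k][1]),.114); o=unproj("top",T(*top[k][2]),.114)
    print(k,np.round(h,4),"yaw red",np.degrees(np.arctan2(*(r-o)[1::-1])).round(1),"mid",np.round((r+o)[:2]/2,4),"len",np.linalg.norm(r-o).round(4),
      "side hub",np.round(unproj("side",S(*side[k][0]),.107),4)[:2])
H={k:unproj("top",T(*top[k][0]),.107)[:2] for k in top}
P=np.array([H[k] for k in ("UL","UR","LL","LR")])
# viewer: UR..LR: pixel left = +y world. y axis plate along left-> UL:(+46,+78) UR:(46,-78) LL:(-46,78) LR:(-46,-78)
Q=np.array([(46,78),(46,-78),(-46,78),(-46,-78)])/1000
def f(p): c,s=np.cos(p[2]),np.sin(p[2]); return (Q@np.array([[c,s],[-s,c]])+p[:2]-P).ravel()
r=least_squares(f,[.5,0,0]); print(r.x,np.degrees(r.x[2]),np.round(r.fun*1000,1))
fit=f(r.x).reshape(-1,2)+P; print(np.round(fit,4))
c,s=np.cos(r.x[2]),np.sin(r.x[2])
for y in(.032,-.032): print("ring",np.round(proj("top",[r.x[0]-s*y,r.x[1]+c*y,.098]),1), [(285/5+170,292/5+130),(436/5+170,258/5+130)])
print(np.round(proj("side",np.c_[fit,[.107]*4]),1),[S(*side[k][0]) for k in side])
E
```

```text
UL [0.6101 0.1637 0.107 ] yaw red -54.7 mid [0.6101 0.1643] len 0.0404 side hub [0.6106 0.1578]
UR [0.6488 0.013  0.107 ] yaw red -178.4 mid [0.649  0.0127] len 0.0417 side hub [0.649 0.008]
LL [0.5215 0.1399 0.107 ] yaw red 33.2 mid [0.5197 0.14  ] len 0.0422 side hub [0.5176 0.1313]
LR [ 0.5598 -0.0102  0.107 ] yaw red -23.0 mid [ 0.559  -0.0102] len 0.0425 side hub [ 0.5571 -0.0179]
[0.58505927 0.07658826 0.25285573] 14.48756620151934 [-0.  -0.1  0.3 -0.4 -0.5  0.7  0.2 -0.2]
[[ 0.6101  0.1636]
 [ 0.6491  0.0126]
 [ 0.521   0.1406]
 [ 0.56   -0.0104]]
ring [[227. 188.]] [(227.0, 188.4), (257.2, 181.6)]
ring [[256.8 181.2]] [(227.0, 188.4), (257.2, 181.6)]
[[230.5 159.1]
 [280.  183.6]
 [208.5 179.4]
 [259.1 206.2]] [(232.0, 160.2), (281.2, 184.6), (209.6, 182.0), (260.2, 208.6)]
```

```bash
python3 -m crank '[[-50,-34,0,0,0,0,0.6],[-50,-34,0,0,0,0,0.4],[-50,-34,0,0,0,0,0.25],[-50,-34,0,0,0,0,0.25],[-50,-34,0,0,0,0,0.25],[-50,-34,0,0,0,0,0.25],[-50,-34,0,0,0,0,0.25],[-50,-34,0,0,0,0,0.25]]'
```

```text
clock: 1.1
tcp_pos: [0.5089, 0.1605, 0.1836]
eef_rot: [[-0.916, 0.402, -0.0], [0.402, 0.916, 0.0], [0.0, -0.0, -1.0]]
wrist_force: [2.0, 1.0, -0.5]
finger_gap: 0.0229
```

```bash
python3 -m crank '[[-20,-14,10,0,0,-9.5,0.25],[0,0,10,0,0,-9.5,0.25],[0,0,10,0,0,-9.5,0.25],[0,0,5,0,0,-9.5,0.25],[0,0,0,0,0,-9.5,0.25],[0,0,0,0,0,-9.4,0.25]]'
python3 - <<'E'
from h import *
s=robot.get_state(); print(s["joint_positions"],s["tcp_pos"],np.degrees(np.arctan2(s["eef_rot"][1][0],s["eef_rot"][0][0])))
E
```

```text
clock: 1.85
tcp_pos: [0.5206, 0.1415, 0.1484]
eef_rot: [[-0.834, -0.552, -0.001], [-0.552, 0.834, -0.0], [0.001, 0.0, -1.0]]
wrist_force: [-0.3, -0.2, -0.5]
finger_gap: 0.0229
[ 1.54630437e-01  4.14060270e-01  1.60121161e+00 -1.37211078e-05
  1.12708929e+00 -2.00086238e+00] [0.52059541 0.14146259 0.14837499] -146.49901463527405
```

```bash
cat > snap.py <<'E'
import sys
from h import *
tag=sys.argv[1]
for n,(r0,r1,c0,c1) in (("top",(130,245,170,320)),("side",(145,255,180,310))):
    if len(sys.argv)>2 and n not in sys.argv[2]: continue
    im=robot.camera(n)[:,:,::-1]; cv2.imwrite(f"pics/{n}{tag}full.png",im)
    cv2.imwrite(f"pics/{n}{tag}.png",cv2.resize(im[r0:r1,c0:c1],None,fx=5,fy=5,interpolation=cv2.INTER_CUBIC))
E
python3 snap.py A1
```

```text
(no output)
```

View pics/topA1.png

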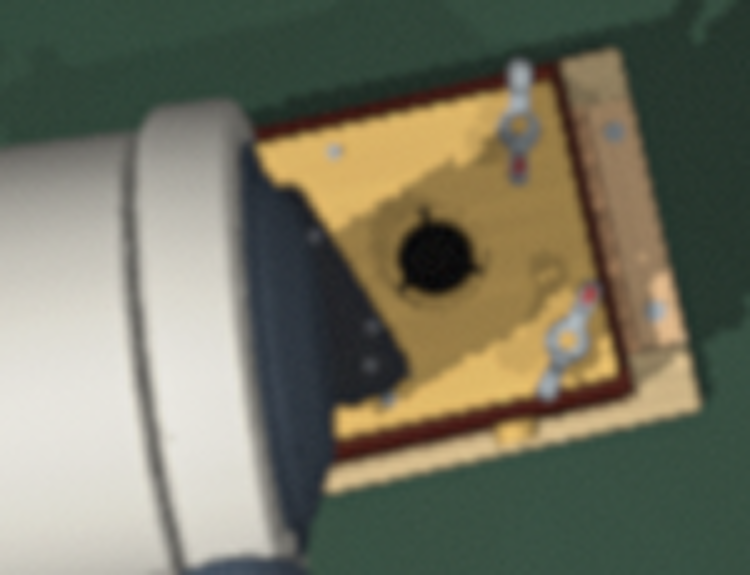

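View pics/sideA1.png

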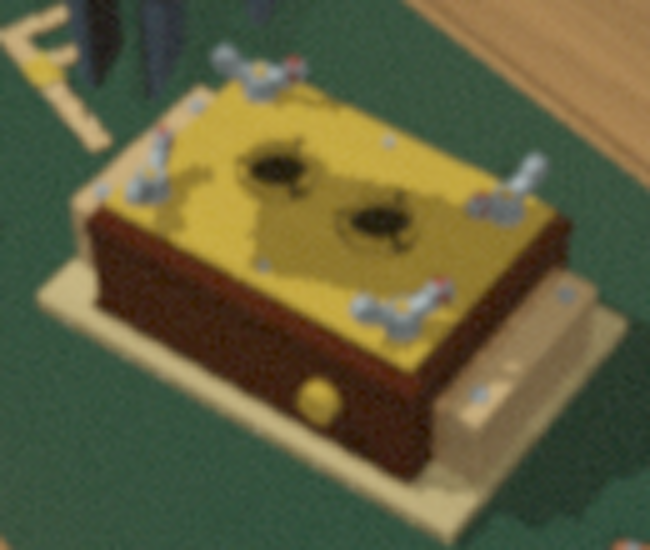

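```bash
python3 - <<'E'
from h import *
S=lambda u,v:np.array((180+(u+.5)/5-.5,145+(v+.5)/5-.5))
p=proj("side",[.5206,.1415,.1484])[0]; print((p+.5-[180,145])*5)
for z in (.098,.107,.112): print(z,(proj("side",[.521,.1406,z])[0]+.5-[180,145])*5)
s=robot.get_state();R=np.array(s["eef_rot"])
for sg in(1,-1):
  print((proj("side",s["tcp_pos"]+sg*R[:,1]*.0115)[0]+.5-[180,145])*5, (proj("side",s["tcp_pos"]+sg*R[:,1]*.0185)[0]+.5-[180,145])*5)
E
python3 - <<'E'
import cv2
a=cv2.imread("pics/sideA1full.png")[120:200,180:240]; cv2.imwrite("pics/zA1.png",cv2.resize(a,None,fx=7,fy=7,interpolation=cv2.INTER_CUBIC))
E
```

```text
[136.89246182 114.94496691]
0.098 [146.35562258 186.77728982]
0.107 [145.01359703 174.40773267]
0.112 [144.26106588 167.47159273]
[115.15048447 110.25294346] [101.90230298 107.48929434]
[158.91935491 119.38338903] [172.31358828 122.17750544]
```

View pics/zA1.png

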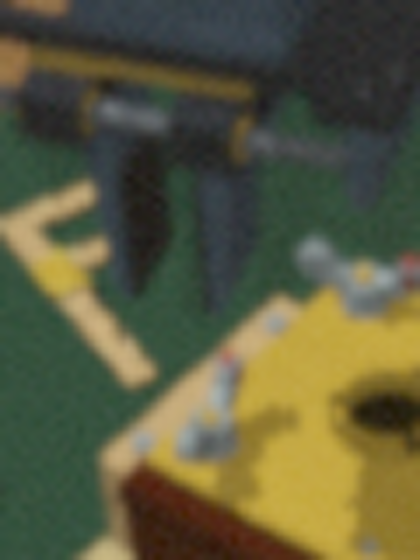

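Run:
```python
from h import *
s=robot.get_state();R=np.array(s["eef_rot"])
for dz in (0,-.005,-.01,-.015):
  for x in (-.016,0,.016):
    print(dz,x,[((proj("side",s["tcp_pos"]+R@[x,y,dz])[0]-[180,120])*7+3).round(0).tolist() for y in(.025,.0115,-.0115,-.025)])
```

```text
0 -0.016 [[141.0, 292.0], [177.0, 299.0], [238.0, 312.0], [273.0, 319.0]]
0 0 [[125.0, 321.0], [161.0, 329.0], [222.0, 342.0], [258.0, 349.0]]
0 0.016 [[108.0, 352.0], [144.0, 359.0], [206.0, 372.0], [243.0, 380.0]]
-0.005 -0.016 [[140.0, 281.0], [176.0, 289.0], [237.0, 301.0], [273.0, 309.0]]
-0.005 0 [[124.0, 311.0], [159.0, 319.0], [221.0, 331.0], [257.0, 339.0]]
-0.005 0.016 [[107.0, 341.0], [143.0, 349.0], [205.0, 362.0], [242.0, 370.0]]
-0.01 -0.016 [[139.0, 271.0], [174.0, 278.0], [236.0, 291.0], [272.0, 298.0]]
-0.01 0 [[122.0, 301.0], [158.0, 308.0], [220.0, 321.0], [256.0, 329.0]]
-0.01 0.016 [[105.0, 331.0], [142.0, 339.0], [204.0, 352.0], [241.0, 359.0]]
-0.015 -0.016 [[138.0, 261.0], [173.0, 268.0], [235.0, 280.0], [271.0, 288.0]]
-0.015 0 [[121.0, 290.0], [157.0, 298.0], [219.0, 311.0], [256.0, 318.0]]
-0.015 0.016 [[104.0, 321.0], [140.0, 328.0], [203.0, 341.0], [240.0, 349.0]]
```

```bash
python3 -m crank '[[0,0,0,0,0,0,0.09],[0,0,0,0,0,0,0.09]]'; python3 snap.py A2 side;python3 - <<'E'
import cv2
a=cv2.imread("pics/sideA2full.png")[120:200,180:240]; cv2.imwrite("pics/zA2.png",cv2.resize(a,None,fx=7,fy=7,interpolation=cv2.INTER_CUBIC))
E
```

```text
clock: 2.2
tcp_pos: [0.5208, 0.1415, 0.1487]
eef_rot: [[-0.838, -0.545, -0.0], [-0.545, 0.838, -0.0], [0.0, 0.0, -1.0]]
wrist_force: [0.3, 0.2, 0.6]
finger_gap: 0.0087
```

View pics/zA2.png

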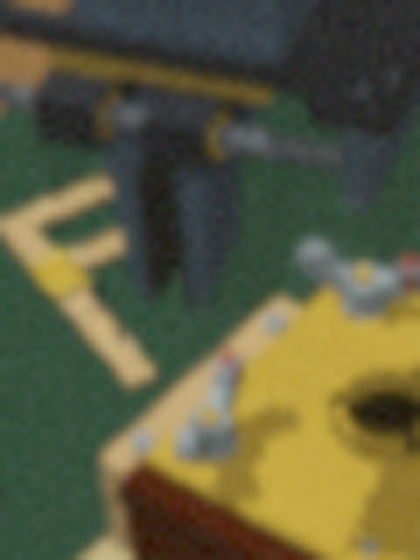

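```bash
python3 - <<'E'
from h import *
tcp=np.array([.5206,.14146,.1484]);R=np.array([[-0.834, -0.552, -0.001], [-0.552, 0.834, -0.0], [0.001, 0.0, -1.0]])
for dz in (-.079,-.1,-.13):
  for x in (-.038,.038): print(dz,x,((proj("top",tcp+R@[x,-.089,dz])[0]-[170,130])*5+2).round(0), "side",((proj("side",tcp+R@[x,-.089,dz])[0])).round(0))
E
python3 -c "
import cv2
a=cv2.imread('pics/sideA2full.png')[60:200,120:300]; cv2.imwrite('pics/zA3.png',cv2.resize(a,None,fx=4,fy=4,interpolation=cv2.INTER_CUBIC))"
```

```text
-0.079 -0.038 [312. 197.] side [245. 140.]
-0.079 0.038 [422. 376.] side [236. 161.]
-0.1 -0.038 [307. 190.] side [245. 133.]
-0.1 0.038 [421. 374.] side [235. 154.]
-0.13 -0.038 [300. 178.] side [245. 122.]
-0.13 0.038 [418. 370.] side [235. 144.]
```

View pics/zA3.png

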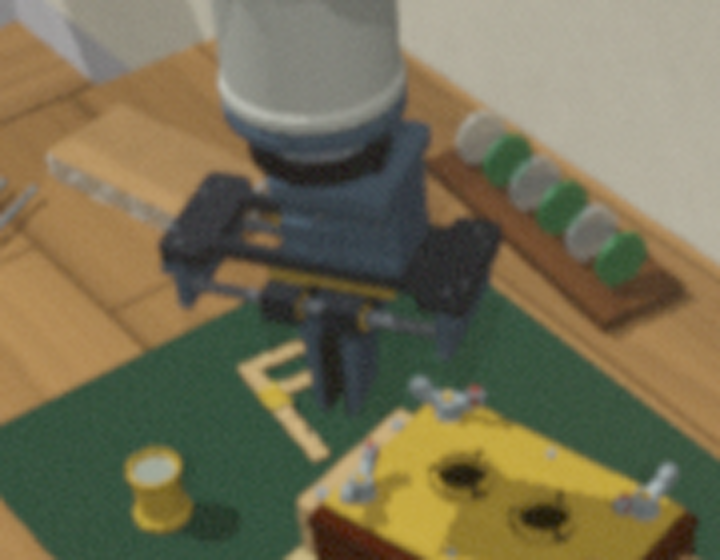

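```bash
python3 -m crank '[[0,0,10,0,0,0,0.3],[0,0,10,0,0,0,0.3],[0,0,4,0,0,0,0.3],[0,0,0,0,0,0,0.3]]'; python3 snap.py A4 side;python3 - <<'E'
import cv2
a=cv2.imread("pics/sideA4full.png")[130:200,170:250]; cv2.imwrite("pics/zA4.png",cv2.resize(a,None,fx=8,fy=8,interpolation=cv2.INTER_CUBIC))
E
```

```text
clock: 2.75
tcp_pos: [0.5206, 0.1415, 0.1243]
eef_rot: [[-0.837, -0.547, -0.001], [-0.547, 0.837, -0.0], [0.001, 0.0, -1.0]]
wrist_force: [-0.4, 1.0, 0.1]
finger_gap: 0.0272
```

View pics/zA4.png

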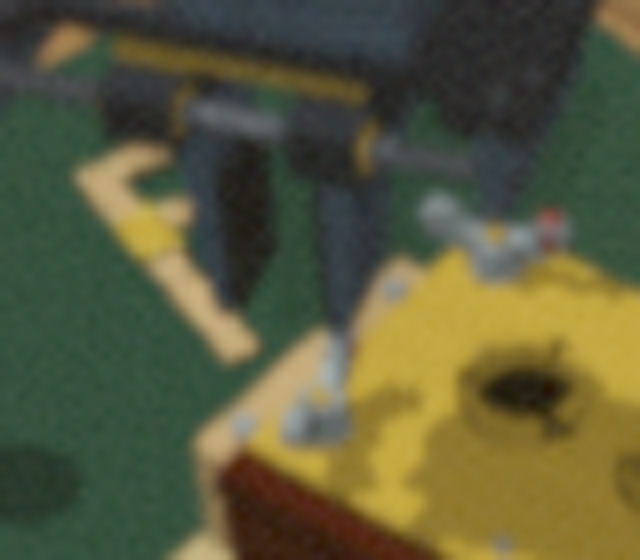

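```bash
python3 -m crank '[[0,0,5,0,0,0,0.3],[0,0,0,0,0,0,0.3]]';  python3 -m crank '[[0,0,4,0,0,0,0.3],[0,0,0,0,0,0,0.3]]'; python3 snap.py A5 side;python3 - <<'E'
import cv2
a=cv2.imread("pics/sideA5full.png")[130:200,170:250]; cv2.imwrite("pics/zA5.png",cv2.resize(a,None,fx=8,fy=8,interpolation=cv2.INTER_CUBIC))
E
```

```text
clock: 3.05
tcp_pos: [0.5207, 0.1415, 0.1195]
eef_rot: [[-0.837, -0.547, -0.0], [-0.547, 0.837, -0.0], [0.0, 0.0, -1.0]]
wrist_force: [0.2, 0.3, -0.7]
finger_gap: 0.0272
clock: 3.3
tcp_pos: [0.5207, 0.1415, 0.1154]
eef_rot: [[-0.837, -0.547, -0.0], [-0.547, 0.837, -0.0], [0.0, 0.0, -1.0]]
wrist_force: [-1.2, 0.6, -0.5]
finger_gap: 0.0272
```

View pics/zA5.png

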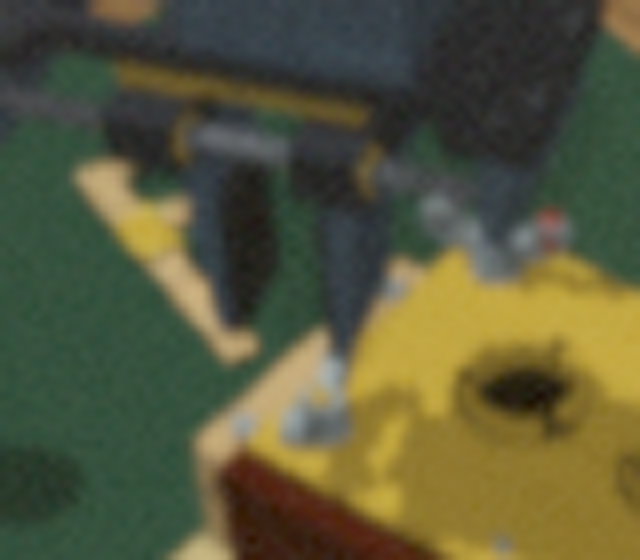

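Run:
```python
from h import *
s=robot.get_state();R=np.array(s["eef_rot"])
for nm,uv in (("left near",(232,325)),("left far",(268,255)),("right near",(340,355))):
  px=(170+uv[0]/8,130+uv[1]/8)
  for z in (.1154,.13,.148): print(nm,z,(R.T@(unproj("side",px,z)-s["tcp_pos"])*1000).round(1))
```

```text
left near 0.1154 [-14.7  30.    0.2]
left near 0.13 [ -1.1  23.2 -14.4]
left near 0.148 [ 15.6  14.9 -32.4]
left far 0.1154 [-48.5  30.6   0.2]
left far 0.13 [-34.3  23.9 -14.4]
left far 0.148 [-16.8  15.5 -32.4]
right near 0.1154 [-11.7  -7.8   0.2]
right near 0.13 [  1.8 -13.9 -14.4]
right near 0.148 [ 18.5 -21.3 -32.4]
```

```bash
python3 -m crank '[[0,0,4,0,0,0,0.3],[0,0,0,0,0,0,0.3]]';  python3 -m crank '[[0,0,3,0,0,0,0.3],[0,0,0,0,0,0,0.3]]'; python3 -c "
from h import *
print(robot.get_state()['torque'])"
```

```text
clock: 3.6
tcp_pos: [0.5207, 0.1415, 0.1114]
eef_rot: [[-0.837, -0.547, -0.0], [-0.547, 0.837, -0.0], [0.0, 0.0, -1.0]]
wrist_force: [-1.0, -0.7, -1.4]
finger_gap: 0.0271
clock: 3.85
tcp_pos: [0.5207, 0.1415, 0.1085]
eef_rot: [[-0.837, -0.547, -0.0], [-0.547, 0.837, -0.0], [0.0, 0.0, -1.0]]
wrist_force: [0.4, 0.1, -0.3]
finger_gap: 0.0276
[0.07977485 0.0738657  0.03737646]
```

```bash
python3 -m crank '[[0,0,0,0,0,0,0.15],[0,0,0,0,0,0,0.10],[0,0,0,0,0,0,0.05]]'; python3 -c "
from h import *
s=robot.get_state();R=np.array(s['eef_rot']);print(s['torque'],R.T@s['wrist_force'],s['finger_gap'])"
```

```text
clock: 4.22
tcp_pos: [0.5209, 0.1415, 0.1088]
eef_rot: [[-0.837, -0.547, 0.0], [-0.547, 0.837, -0.0], [-0.0, -0.0, -1.0]]
wrist_force: [0.6, 0.3, 0.1]
finger_gap: 0.0052
[ 0.04158496 -0.00660065 -0.02737291] [-0.65128438 -0.07706205 -0.1455539 ] 0.0051655174591938345
```

```bash
python3 -m crank '[[0,0,0,0,0,0,0.3],[0,0,5,0,0,0,0.3],[0,0,0,0,0,0,0.3]]'; python3 -m crank '[[0,0,5,0,0,0,0.3],[0,0,3,0,0,0,0.3],[0,0,0,0,0,0,0.3]]';python3 snap.py A6 ;python3 - <<'E'
import cv2
a=cv2.imread("pics/sideA6full.png")[130:200,170:250]; cv2.imwrite("pics/zA6.png",cv2.resize(a,None,fx=8,fy=8,interpolation=cv2.INTER_CUBIC))
E
```

```text
clock: 4.6
tcp_pos: [0.5205, 0.1415, 0.1032]
eef_rot: [[-0.837, -0.547, -0.001], [-0.547, 0.837, -0.0], [0.001, 0.0, -1.0]]
wrist_force: [-1.3, -0.1, -0.1]
finger_gap: 0.0272
clock: 4.97
tcp_pos: [0.5207, 0.1415, 0.0954]
eef_rot: [[-0.837, -0.547, -0.001], [-0.547, 0.837, -0.0], [0.001, 0.0, -1.0]]
wrist_force: [-1.2, 0.5, -1.1]
finger_gap: 0.0272
```

View pics/zA6.png

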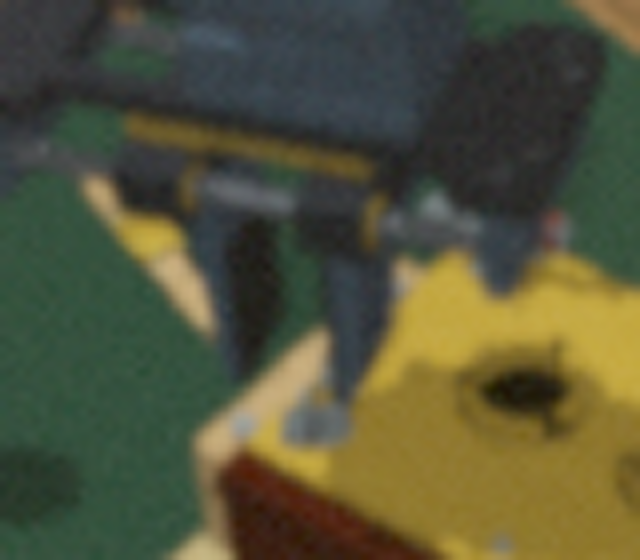

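View pics/topA6.png

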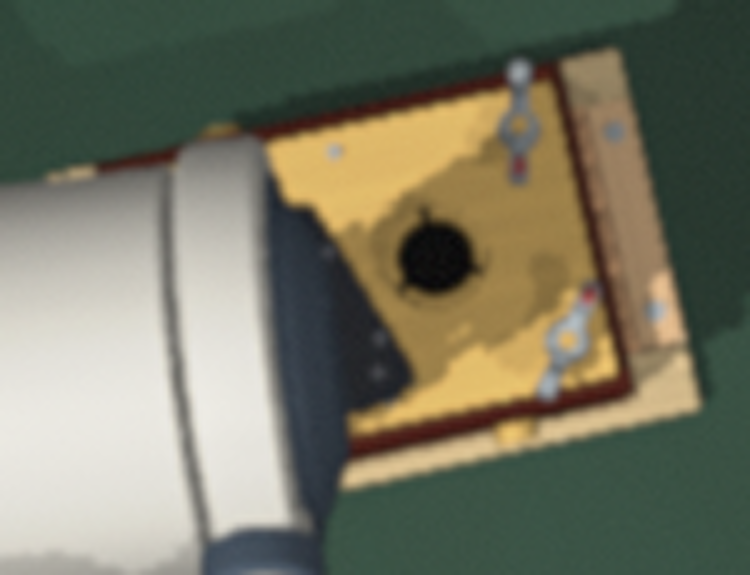

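```bash
python3 -m crank '[[0,-1,6,0,0,0,0.3],[0,0,0,0,0,0,0.3]]'; python3 -m crank '[[0,0,4,0,0,0,0.3],[0,0,0,0,0,0,0.3]]';python3 -m crank '[[0,0,4,0,0,0,0.3],[0,0,0,0,0,0,0.3]]';python3 snap.py A7 side;python3 - <<'E'
import cv2
a=cv2.imread("pics/sideA7full.png")[150:200,180:240]; cv2.imwrite("pics/zA7.png",cv2.resize(a,None,fx=10,fy=10,interpolation=cv2.INTER_CUBIC))
E
```

```text
clock: 5.32
tcp_pos: [0.5211, 0.1406, 0.0892]
eef_rot: [[-0.837, -0.547, -0.001], [-0.547, 0.837, -0.0], [0.001, 0.0, -1.0]]
wrist_force: [0.2, -0.3, 0.4]
finger_gap: 0.0275
clock: 5.58
tcp_pos: [0.5212, 0.1406, 0.0854]
eef_rot: [[-0.837, -0.547, -0.001], [-0.547, 0.837, -0.0], [0.001, 0.0, -1.0]]
wrist_force: [-0.2, 0.2, 0.0]
finger_gap: 0.027
clock: 5.82
tcp_pos: [0.5212, 0.1406, 0.0814]
eef_rot: [[-0.837, -0.547, -0.0], [-0.547, 0.837, -0.0], [0.0, 0.0, -1.0]]
wrist_force: [0.6, 0.8, 0.2]
finger_gap: 0.0271
```

View pics/zA7.png

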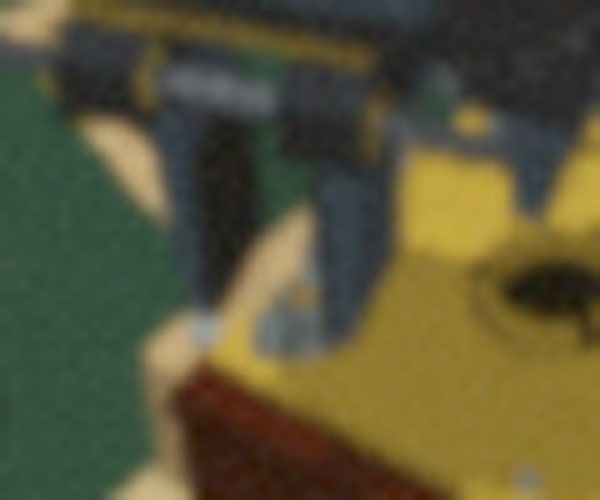

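```bash
python3 -m crank '[[0,-2.5,3,0,0,0,0.3],[0,0,2,0,0,0,0.25],[0,0,0,0,0,0,0.2]]'; python3 -m crank '[[0,0,0,0,0,0,0.15],[0,0,0,0,0,0,0.12]]'; python3 -c "
from h import *
s=robot.get_state();R=np.array(s['eef_rot']);print(s['torque'],R.T@s['wrist_force'],s['finger_gap'])"
```

```text
clock: 6.25
tcp_pos: [0.5227, 0.1385, 0.0765]
eef_rot: [[-0.837, -0.547, -0.0], [-0.547, 0.837, -0.0], [0.0, 0.0, -1.0]]
wrist_force: [0.4, 0.5, 0.2]
finger_gap: 0.0185
clock: 6.5
tcp_pos: [0.5226, 0.1387, 0.0767]
eef_rot: [[-0.837, -0.547, -0.0], [-0.547, 0.837, 0.0], [0.0, 0.0, -1.0]]
wrist_force: [-0.8, 3.0, 0.1]
finger_gap: 0.0113
[ 0.67957634  0.2551994  -0.01410311] [-0.93759418  2.96460706 -0.12920475] 0.011339506199238236
```

```bash
cat > st.py <<'E'
from h import *
s=robot.get_state();R=np.array(s['eef_rot']);print(s['clock'],'tz %.3f'%s['torque'][2],'F tool',(R.T@s['wrist_force']).round(1),'gap',round(s['finger_gap'],4),'yaw %.2f'%np.degrees(np.arctan2(R[1,0],R[0,0])),'j6 %.1f'%np.degrees(s['joint_positions'][5]),'e6 %.3f'%s['joint_efforts'][5],'tcp',np.round(s['tcp_pos'],4))
E
python3 -m crank '[[0,1.5,0,0,0,0,0.11],[0,0,0,0,0,0,0.05],[0,0,0,0,0,0,0.05]]'; python3 st.py
```

```text
clock: 6.88
tcp_pos: [0.5218, 0.1401, 0.0767]
eef_rot: [[-0.837, -0.547, -0.0], [-0.547, 0.837, 0.0], [0.0, 0.0, -1.0]]
wrist_force: [-2.6, 4.2, 1.4]
finger_gap: 0.0077
6.875 tz -0.004 F tool [-0.1  5.  -1.4] gap 0.0077 yaw -146.81 j6 -114.5 e6 -0.024 tcp [0.5218 0.1401 0.0767]
```

```bash
python3 -m crank '[[0,0.4,0,0,0,5,0.05],[0,0,0.07,0,0,10,0.05],[0,0,0.07,0,0,10,0.05],[0,0,0.07,0,0,10,0.05]]'; python3 st.py
```

```text
clock: 7.38
tcp_pos: [0.5215, 0.1408, 0.0765]
eef_rot: [[-0.999, 0.037, -0.0], [0.037, 0.999, 0.001], [0.0, 0.001, -1.0]]
wrist_force: [-3.6, 9.1, 1.4]
finger_gap: 0.0073
7.375 tz 0.062 F tool [ 4.   9.  -1.4] gap 0.0073 yaw 177.86 j6 -79.2 e6 -4.555 tcp [0.5215 0.1408 0.0765]
```

```bash
python3 -m crank '[[0,0.7,0.07,0,0,10,0.05],[0,0,0.07,0,0,10,0.05],[0,0,0.07,0,0,10,0.05]]'; python3 st.py
```

```text
clock: 7.75
tcp_pos: [0.5217, 0.1415, 0.0763]
eef_rot: [[-0.847, 0.532, 0.0], [0.532, 0.847, 0.001], [0.001, 0.001, -1.0]]
wrist_force: [-0.9, 10.1, 1.5]
finger_gap: 0.0071
7.75 tz 0.016 F tool [ 6.2  8.1 -1.5] gap 0.0071 yaw 147.86 j6 -49.1 e6 -4.554 tcp [0.5217 0.1415 0.0763]
```

```bash
python3 snap.py A8 side;python3 - <<'E'
import cv2
a=cv2.imread("pics/sideA8full.png")[150:200,180:240]; cv2.imwrite("pics/zA8.png",cv2.resize(a,None,fx=10,fy=10,interpolation=cv2.INTER_CUBIC))
E
python3 st.py
```

```text
7.8 tz -0.096 F tool [ 6.8  5.8 -0.1] gap 0.0076 yaw 147.26 j6 -48.5 e6 -3.860 tcp [0.5217 0.1416 0.0763]
```

View pics/zA8.png

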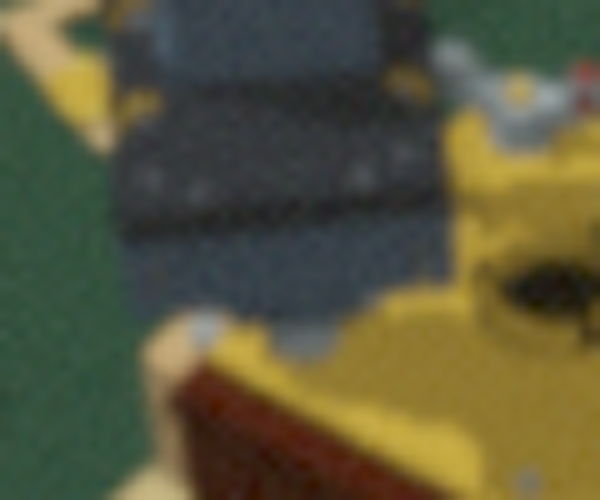

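```bash
python3 -m crank '[[0.6,1.0,0.07,0,0,10,0.05],[0,0,0.07,0,0,10,0.05],[0,0,0.07,0,0,10,0.05]]'; python3 st.py
```

```text
clock: 8.18
tcp_pos: [0.5222, 0.1423, 0.0762]
eef_rot: [[-0.467, 0.884, 0.001], [0.884, 0.467, 0.0], [-0.0, 0.001, -1.0]]
wrist_force: [0.8, 4.8, -0.7]
finger_gap: 0.0071
8.175 tz 0.038 F tool [3.9 3.  0.7] gap 0.0071 yaw 117.86 j6 -19.0 e6 -4.563 tcp [0.5222 0.1423 0.0762]
```

```bash
python3 -m crank '[[0.4,0.3,0.07,0,0,10,0.05],[0,0,0.07,0,0,10,0.05],[0,0,0.07,0,0,10,0.05]]'; python3 st.py;python3 -m crank '[[0,0,0,0,0,1,0.05]]'; python3 st.py
```

```text
clock: 8.55
tcp_pos: [0.5229, 0.1426, 0.076]
eef_rot: [[0.037, 0.999, 0.002], [0.999, -0.037, 0.0], [0.0, 0.002, -1.0]]
wrist_force: [4.5, 1.5, -3.3]
finger_gap: 0.0074
8.55 tz 0.036 F tool [1.6 4.4 3.3] gap 0.0074 yaw 87.87 j6 11.1 e6 -4.557 tcp [0.5229 0.1426 0.076 ]
clock: 8.68
tcp_pos: [0.5229, 0.1425, 0.0761]
eef_rot: [[0.049, 0.999, 0.002], [0.999, -0.049, 0.0], [0.0, 0.002, -1.0]]
wrist_force: [5.5, 1.6, -3.4]
finger_gap: 0.0075
8.675 tz 0.002 F tool [1.9 5.4 3.4] gap 0.0075 yaw 87.19 j6 11.8 e6 2.552 tcp [0.5229 0.1425 0.0761]
```

```bash
for i in 1; do python3 -m crank '[[0,0.4,0.02,0,0,2,0.05],[0,0,0.02,0,0,2,0.05]]' >/dev/null; python3 st.py; python3 -m crank '[[0,0,0.02,0,0,2,0.05],[0,0,0.02,0,0,2,0.05]]'>/dev/null; python3 st.py; done
```

```text
8.925 tz -0.028 F tool [3.1 5.5 1.5] gap 0.0074 yaw 83.23 j6 15.7 e6 -1.067 tcp [0.523  0.1425 0.076 ]
9.175 tz 0.070 F tool [2.2 5.9 2.1] gap 0.0074 yaw 79.23 j6 19.7 e6 -0.862 tcp [0.5231 0.1426 0.076 ]
```

```bash
python3 -m crank '[[0,0,0.02,0,0,3,0.05],[0,0,0.02,0,0,2,0.05]]' >/dev/null; python3 st.py
```

```text
9.425 tz 0.097 F tool [2.9 5.5 2.6] gap 0.0076 yaw 74.21 j6 24.7 e6 -0.608 tcp [0.5232 0.1425 0.076 ]
```

```bash
python3 -m crank '[[0,0,0.02,0,0,3,0.05],[0,0,0.02,0,0,2,0.05]]' >/dev/null; python3 st.py
```

```text
9.675 tz 0.038 F tool [4.  5.7 3.7] gap 0.0077 yaw 69.21 j6 29.7 e6 -0.606 tcp [0.5233 0.1425 0.0759]
```

```bash
cat > chk.py <<'E'
import sys
exec(open('st.py').read())
sys.exit(1 if abs(s['torque'][2])>0.17 else 0)
E
python3 -m crank '[[0,0,0.01,0,0,1.5,0.05]]' >/dev/null; python3 chk.py && python3 -m crank '[[0,0,0.01,0,0,1.5,0.05]]' >/dev/null; python3 chk.py && python3 -m crank '[[0,0,0.01,0,0,1.5,0.05]]' >/dev/null; python3 chk.py && python3 -m crank '[[0,0,0.01,0,0,1.5,0.05]]' >/dev/null; python3 chk.py
```

```text
9.8 tz 0.111 F tool [3.  6.1 3.2] gap 0.0075 yaw 67.73 j6 31.2 e6 -0.486 tcp [0.5234 0.1425 0.0759]
9.925 tz 0.073 F tool [3.6 6.7 4.1] gap 0.0078 yaw 66.24 j6 32.7 e6 -0.623 tcp [0.5234 0.1425 0.0759]
10.05 tz 0.051 F tool [3.5 6.5 3.1] gap 0.0076 yaw 64.74 j6 34.2 e6 -0.627 tcp [0.5234 0.1425 0.0759]
10.175 tz 0.103 F tool [4.2 6.5 3.6] gap 0.0075 yaw 63.24 j6 35.7 e6 -0.628 tcp [0.5235 0.1424 0.0759]
```

```bash
python3 -m crank '[[0.2,0.4,0.06,0,0,1.5,0.05]]' >/dev/null; python3 chk.py && python3 -m crank '[[0,0,0.02,0,0,1.5,0.05]]' >/dev/null; python3 chk.py && python3 -m crank '[[0,0,0.02,0,0,1.5,0.05]]' >/dev/null; python3 chk.py && python3 -m crank '[[0,0,0.02,0,0,1.5,0.05]]' >/dev/null; python3 chk.py && python3 -m crank '[[0,0,0.02,0,0,1.5,0.05]]' >/dev/null; python3 chk.py && python3 -m crank '[[0,0,0.02,0,0,1.5,0.05]]' >/dev/null; python3 chk.py
```

```text
10.3 tz 0.102 F tool [2.4 3.7 0.7] gap 0.0075 yaw 61.74 j6 37.2 e6 -0.627 tcp [0.5236 0.1424 0.0758]
10.425 tz 0.037 F tool [2.9 5.  1.1] gap 0.0074 yaw 60.24 j6 38.7 e6 -0.632 tcp [0.5236 0.1424 0.0758]
10.55 tz 0.069 F tool [3.8 4.5 1.5] gap 0.0072 yaw 58.74 j6 40.2 e6 -0.629 tcp [0.5236 0.1424 0.0758]
10.675 tz 0.038 F tool [3.5 4.6 0.8] gap 0.0074 yaw 57.24 j6 41.7 e6 -0.630 tcp [0.5237 0.1424 0.0758]
10.8 tz 0.084 F tool [3.8 5.2 1.2] gap 0.0073 yaw 55.75 j6 43.2 e6 -0.628 tcp [0.5237 0.1424 0.0758]
10.925 tz 0.008 F tool [3.1 5.1 1.1] gap 0.0073 yaw 54.24 j6 44.7 e6 -0.628 tcp [0.5237 0.1424 0.0758]
```

```bash
python3 -m crank '[[0,0.2,0.02,0,0,1.5,0.05]]' >/dev/null; python3 chk.py && python3 -m crank '[[0,0,0.02,0,0,1.5,0.05]]' >/dev/null; python3 chk.py && python3 -m crank '[[0,0,0.02,0,0,1.5,0.05]]' >/dev/null; python3 chk.py && python3 -m crank '[[0,0,0.02,0,0,1.5,0.05]]' >/dev/null; python3 chk.py && python3 -m crank '[[0,0,0.02,0,0,1.5,0.05]]' >/dev/null; python3 chk.py && python3 -m crank '[[0,0,0.02,0,0,1.5,0.05]]' >/dev/null; python3 chk.py && python3 -m crank '[[0,0,0.02,0,0,1.5,0.05]]' >/dev/null; python3 chk.py && python3 -m crank '[[0,0,0.02,0,0,1.5,0.05]]' >/dev/null; python3 chk.py
```

```text
11.05 tz 0.054 F tool [3.7 4.1 0.7] gap 0.0076 yaw 52.75 j6 46.2 e6 -0.620 tcp [0.5238 0.1423 0.0758]
11.175 tz 0.020 F tool [ 3.2  3.8 -0. ] gap 0.0071 yaw 51.24 j6 47.7 e6 -0.633 tcp [0.5238 0.1423 0.0758]
11.3 tz 0.076 F tool [4.2 4.5 1.1] gap 0.0073 yaw 49.74 j6 49.2 e6 -0.629 tcp [0.5238 0.1423 0.0758]
11.425 tz 0.099 F tool [3.4 5.6 1. ] gap 0.0077 yaw 48.24 j6 50.7 e6 -0.628 tcp [0.5239 0.1422 0.0757]
11.55 tz 0.075 F tool [ 3.2  5.1 -0.4] gap 0.0075 yaw 46.75 j6 52.2 e6 -0.628 tcp [0.5239 0.1422 0.0758]
11.675 tz 0.064 F tool [4.5 4.3 0.7] gap 0.0076 yaw 45.24 j6 53.7 e6 -0.627 tcp [0.5239 0.1422 0.0757]
11.8 tz 0.043 F tool [4.  5.8 0.2] gap 0.0075 yaw 43.74 j6 55.2 e6 -0.625 tcp [0.5239 0.1422 0.0757]
11.925 tz 0.054 F tool [ 4.   5.6 -0. ] gap 0.0074 yaw 42.25 j6 56.7 e6 -0.623 tcp [0.524  0.1422 0.0757]
```

```bash
python3 -m crank '[[0,0.3,0.01,0,0,1.5,0.05]]' >/dev/null; python3 chk.py && python3 -m crank '[[0,0,0.01,0,0,1.5,0.05]]' >/dev/null; python3 chk.py && python3 -m crank '[[0,0,0.01,0,0,1.5,0.05]]' >/dev/null; python3 chk.py && python3 -m crank '[[0,0,0.01,0,0,1.5,0.05]]' >/dev/null; python3 chk.py && python3 -m crank '[[0,0,0.01,0,0,1.5,0.05]]' >/dev/null; python3 chk.py && python3 -m crank '[[0,0,0.01,0,0,1.5,0.05]]' >/dev/null; python3 chk.py && python3 -m crank '[[0,0,0.01,0,0,1.5,0.05]]' >/dev/null; python3 chk.py && python3 -m crank '[[0,0,0.01,0,0,1.5,0.05]]' >/dev/null; python3 chk.py
```

```text
12.05 tz 0.058 F tool [ 4.7  1.7 -1.1] gap 0.0073 yaw 40.74 j6 58.2 e6 -0.604 tcp [0.524  0.1421 0.0757]
12.175 tz 0.160 F tool [ 4.7  4.2 -0.3] gap 0.0074 yaw 39.24 j6 59.7 e6 -0.628 tcp [0.524  0.1421 0.0757]
12.3 tz 0.058 F tool [ 3.8  3.9 -1.5] gap 0.0075 yaw 37.75 j6 61.2 e6 -0.620 tcp [0.5241 0.142  0.0757]
12.425 tz 0.077 F tool [ 4.7  4.  -1.6] gap 0.0072 yaw 36.25 j6 62.7 e6 -0.618 tcp [0.5241 0.142  0.0757]
12.55 tz -0.002 F tool [ 3.1  3.2 -0.5] gap 0.0074 yaw 34.75 j6 64.2 e6 -0.617 tcp [0.5241 0.142  0.0757]
12.675 tz 0.050 F tool [ 4.1  4.2 -1.3] gap 0.0072 yaw 33.24 j6 65.7 e6 -0.615 tcp [0.5241 0.1419 0.0757]
12.8 tz 0.069 F tool [ 4.9  3.9 -1.8] gap 0.0075 yaw 31.75 j6 67.2 e6 -0.614 tcp [0.5242 0.142  0.0757]
12.925 tz 0.044 F tool [ 4.3  4.5 -1.2] gap 0.0074 yaw 30.24 j6 68.7 e6 -0.612 tcp [0.5242 0.1419 0.0757]
```

```bash
python3 snap.py A9;python3 - <<'E'
import cv2
a=cv2.imread("pics/sideA9full.png")[150:200,180:240]; cv2.imwrite("pics/zA9.png",cv2.resize(a,None,fx=10,fy=10,interpolation=cv2.INTER_CUBIC))
E
python3 st.py
```

```text
13.025 tz 0.005 F tool [ 3.8  3.9 -1.9] gap 0.0077 yaw 30.24 j6 68.7 e6 0.621 tcp [0.5242 0.1419 0.0757]
```

View pics/zA9.png

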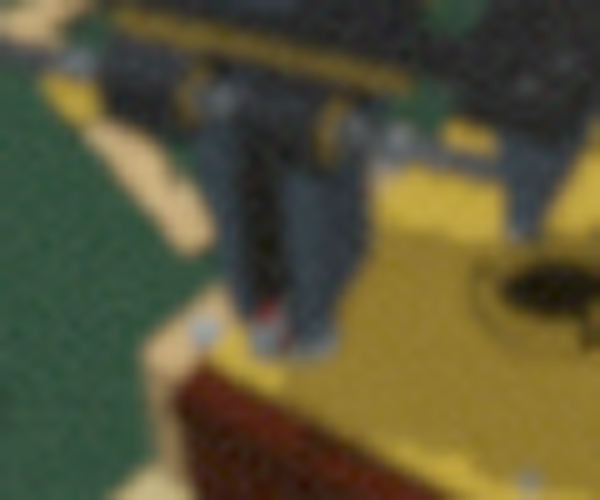

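```bash
python3 -m crank '[[0,0.2,0,0,0,1.5,0.05]]' >/dev/null; python3 chk.py && python3 -m crank '[[0,0,0.01,0,0,1.5,0.05]]' >/dev/null; python3 chk.py && python3 -m crank '[[0,0,0.01,0,0,1.5,0.05]]' >/dev/null; python3 chk.py && python3 -m crank '[[0,0,0.01,0,0,1.5,0.05]]' >/dev/null; python3 chk.py && python3 -m crank '[[0,0,0.01,0,0,1.5,0.05]]' >/dev/null; python3 chk.py && python3 -m crank '[[0,0,0.01,0,0,1.5,0.05]]' >/dev/null; python3 chk.py && python3 -m crank '[[0,0,0.01,0,0,1.5,0.05]]' >/dev/null; python3 chk.py && python3 -m crank '[[0,0,0.01,0,0,1.5,0.05]]' >/dev/null; python3 chk.py
```

```text
13.15 tz 0.105 F tool [ 5.   1.6 -1. ] gap 0.0076 yaw 28.77 j6 70.1 e6 -0.958 tcp [0.5242 0.1418 0.0757]
13.275 tz 0.096 F tool [ 4.4  2.3 -1.3] gap 0.0076 yaw 27.24 j6 71.6 e6 -0.629 tcp [0.5242 0.1418 0.0757]
13.4 tz 0.106 F tool [ 4.5  3.9 -2. ] gap 0.0076 yaw 25.75 j6 73.1 e6 -0.608 tcp [0.5242 0.1418 0.0757]
13.525 tz 0.145 F tool [ 4.4  3.3 -1.6] gap 0.0071 yaw 24.25 j6 74.6 e6 -0.606 tcp [0.5242 0.1418 0.0757]
13.65 tz 0.081 F tool [ 4.2  4.3 -1.9] gap 0.0074 yaw 22.74 j6 76.1 e6 -0.604 tcp [0.5243 0.1417 0.0757]
13.775 tz 0.087 F tool [ 4.4  4.  -1.3] gap 0.0073 yaw 21.25 j6 77.6 e6 -0.602 tcp [0.5243 0.1417 0.0757]
13.9 tz 0.106 F tool [ 4.7  2.8 -1.8] gap 0.0076 yaw 19.75 j6 79.1 e6 -0.601 tcp [0.5243 0.1417 0.0757]
14.025 tz 0.080 F tool [ 5.4  4.4 -2.7] gap 0.0072 yaw 18.25 j6 80.6 e6 -0.599 tcp [0.5243 0.1416 0.0757]
```

```bash
python3 -m crank '[[0,0.2,0,0,0,1.5,0.05]]' >/dev/null; python3 chk.py && python3 -m crank '[[0,0,0,0,0,1.5,0.05]]' >/dev/null; python3 chk.py && python3 -m crank '[[0,0,0.01,0,0,1.5,0.05]]' >/dev/null; python3 chk.py && python3 -m crank '[[0,0,0.01,0,0,1.5,0.05]]' >/dev/null; python3 chk.py && python3 -m crank '[[0,0,0.01,0,0,1.5,0.05]]' >/dev/null; python3 chk.py && python3 -m crank '[[0,0,0.01,0,0,1.5,0.05]]' >/dev/null; python3 chk.py && python3 -m crank '[[0,0,0.01,0,0,1.5,0.05]]' >/dev/null; python3 chk.py && python3 -m crank '[[0,0,0.01,0,0,1.5,0.05]]' >/dev/null; python3 chk.py
```

```text
14.15 tz 0.054 F tool [ 4.1  2.8 -2. ] gap 0.0072 yaw 16.75 j6 82.1 e6 -0.585 tcp [0.5243 0.1415 0.0757]
14.275 tz 0.060 F tool [ 5.   3.3 -2.3] gap 0.0075 yaw 15.25 j6 83.6 e6 -0.603 tcp [0.5244 0.1415 0.0757]
14.4 tz 0.105 F tool [ 4.1  2.9 -2.7] gap 0.0075 yaw 13.75 j6 85.1 e6 -0.596 tcp [0.5244 0.1415 0.0757]
14.525 tz 0.128 F tool [ 5.4  3.3 -2.6] gap 0.0075 yaw 12.25 j6 86.6 e6 -0.594 tcp [0.5244 0.1415 0.0756]
14.65 tz 0.063 F tool [ 4.6  3.3 -2.7] gap 0.0071 yaw 10.75 j6 88.1 e6 -0.593 tcp [0.5243 0.1415 0.0757]
14.775 tz 0.121 F tool [ 5.6  3.8 -2.7] gap 0.0074 yaw 9.25 j6 89.6 e6 -0.591 tcp [0.5244 0.1414 0.0757]
14.9 tz 0.113 F tool [ 6.1  3.8 -2.6] gap 0.0074 yaw 7.75 j6 91.1 e6 -0.589 tcp [0.5244 0.1414 0.0757]
15.025 tz 0.044 F tool [ 5.4  3.9 -2.8] gap 0.0076 yaw 6.25 j6 92.6 e6 -0.587 tcp [0.5244 0.1414 0.0757]
```

```bash
python3 -m crank '[[0.2,0.2,0,0,0,1.5,0.05]]' >/dev/null; python3 chk.py && python3 -m crank '[[0,0,0,0,0,1.5,0.05]]' >/dev/null; python3 chk.py && python3 -m crank '[[0,0,0.01,0,0,1.5,0.05]]' >/dev/null; python3 chk.py && python3 -m crank '[[0,0,0.01,0,0,1.5,0.05]]' >/dev/null; python3 chk.py && python3 -m crank '[[0,0,0.01,0,0,1.5,0.05]]' >/dev/null; python3 chk.py && python3 -m crank '[[0,0,0.01,0,0,1.5,0.05]]' >/dev/null; python3 chk.py && python3 -m crank '[[0,0,0.01,0,0,1.5,0.05]]' >/dev/null; python3 chk.py && python3 -m crank '[[0,0,0.01,0,0,1.5,0.05]]' >/dev/null; python3 chk.py
```

```text
15.15 tz 0.127 F tool [ 3.4  2.4 -4. ] gap 0.0074 yaw 4.75 j6 94.1 e6 -0.479 tcp [0.5244 0.1413 0.0756]
15.275 tz 0.089 F tool [ 4.5  3.2 -4.6] gap 0.0077 yaw 3.22 j6 95.6 e6 -0.641 tcp [0.5244 0.1413 0.0756]
15.4 tz 0.111 F tool [ 6.1  3.6 -4.7] gap 0.0074 yaw 1.72 j6 97.1 e6 -0.580 tcp [0.5244 0.1412 0.0756]
15.525 tz 0.058 F tool [ 4.9  4.3 -5.3] gap 0.0073 yaw 0.22 j6 98.6 e6 -0.576 tcp [0.5244 0.1412 0.0756]
15.65 tz 0.169 F tool [ 5.5  4.6 -4.9] gap 0.0076 yaw -1.28 j6 100.1 e6 -0.574 tcp [0.5244 0.1412 0.0757]
15.775 tz 0.131 F tool [ 4.4  4.4 -4.9] gap 0.0074 yaw -2.78 j6 101.6 e6 -0.571 tcp [0.5244 0.1412 0.0756]
15.9 tz 0.119 F tool [ 4.8  4.  -6.2] gap 0.0073 yaw -4.28 j6 103.1 e6 -0.569 tcp [0.5244 0.1411 0.0756]
16.025 tz 0.360 F tool [ 4.7  5.1 -5.8] gap 0.0072 yaw -5.77 j6 104.6 e6 -0.367 tcp [0.5244 0.1411 0.0756]
```

```bash
python3 -m crank '[[0,0,0,0,0,0,0.05]]' >/dev/null; python3 st.py
```

```text
16.15 tz 0.298 F tool [ 5.   4.4 -6.1] gap 0.0074 yaw -5.74 j6 104.6 e6 0.706 tcp [0.5244 0.1411 0.0756]
```

```bash
python3 -m crank '[[0,0,0,0,0,0.4,0.05]]' >/dev/null; python3 st.py
```

```text
16.275 tz 0.350 F tool [ 5.6  4.4 -5.9] gap 0.007 yaw -6.12 j6 105.0 e6 0.135 tcp [0.5244 0.1411 0.0756]
```

```bash
cat > plan.py <<'E'
# plan.py tx ty yaw_target n_translate rot_total lift
import sys
from h import *
tx,ty,rot,n=map(float,sys.argv[1:5]); n=int(n)
s=robot.get_state();R=np.array(s['eef_rot']); yaw=np.degrees(np.arctan2(R[1,0],R[0,0])); 
m=int(np.ceil(abs(rot)/10.6)); st=rot/m
d=(np.array([tx,ty])-s['tcp_pos'][:2])*1000/n
print('d/row',d,'rot rows',m,'each',round(st,2),'final yaw',yaw-rot)
for i in range(n):
    y=np.radians(yaw-st*i); c,sn=np.cos(y),np.sin(y)
    print(round(d@[c,sn],1),round(d@[sn,-c],1))
E
python3 plan.py .6515 .013 -187.7 4
```

```text
d/row [ 31.77318347 -32.01977847] rot rows 18 each -10.43 final yaw 181.5764693198921
35.0 28.4
29.3 34.3
22.6 39.0
15.1 42.5
```

```bash
python3 -m crank '[[0,0,0,0,0,0,0.3],[0,0,-14,0,0,0,0.3],[0,0,-13,0,0,0,0.3],[35,28.4,0,0,0,-10.43,0.3],[29.3,34.3,0,0,0,-10.43,0.3],[22.6,39,0,0,0,-10.43,0.3],[15.1,42.5,0,0,0,-10.43,0.3],[0,0,0,0,0,-10.43,0.3]]' ; python3 st.py
```

```text
clock: 17.27
tcp_pos: [0.6525, 0.011, 0.1029]
eef_rot: [[0.693, 0.721, 0.002], [0.721, -0.693, -0.0], [0.001, 0.002, -1.0]]
wrist_force: [-0.9, 1.1, -0.3]
finger_gap: 0.0274
17.275 tz 0.017 F tool [ 0.1 -1.4  0.3] gap 0.0274 yaw 46.16 j6 39.6 e6 4.092 tcp [0.6525 0.011  0.1029]
```

```bash
python3 -m crank '[[0,0,0,0,0,-10.43,0.3],[0,0,0,0,0,-10.43,0.3],[0,0,0,0,0,-10.43,0.3],[0,0,0,0,0,-10.43,0.3],[0,0,0,0,0,-10.43,0.3],[0,0,0,0,0,-10.43,0.3],[0,0,0,0,0,-10.43,0.3],[0,0,0,0,0,-10.43,0.3]]' >/dev/null; python3 -m crank '[[0,0,0,0,0,-10.43,0.3],[0,0,0,0,0,-10.43,0.3],[0,0,0,0,0,-10.43,0.3],[0,0,4,0,0,-10.43,0.3],[0,0,4,0,0,-10.3,0.3]]' >/dev/null; python3 st.py; python3 snap.py C1;python3 - <<'E'
import cv2
a=cv2.imread("pics/sideC1full.png")[150:210,190:290]; cv2.imwrite("pics/zC1.png",cv2.resize(a,None,fx=8,fy=8,interpolation=cv2.INTER_CUBIC))
E
```

```text
18.9 tz 0.029 F tool [ 0.5 -0.1 -0.3] gap 0.0274 yaw -178.24 j6 -95.8 e6 4.721 tcp [0.6503 0.0135 0.095 ]
```

View pics/zC1.png

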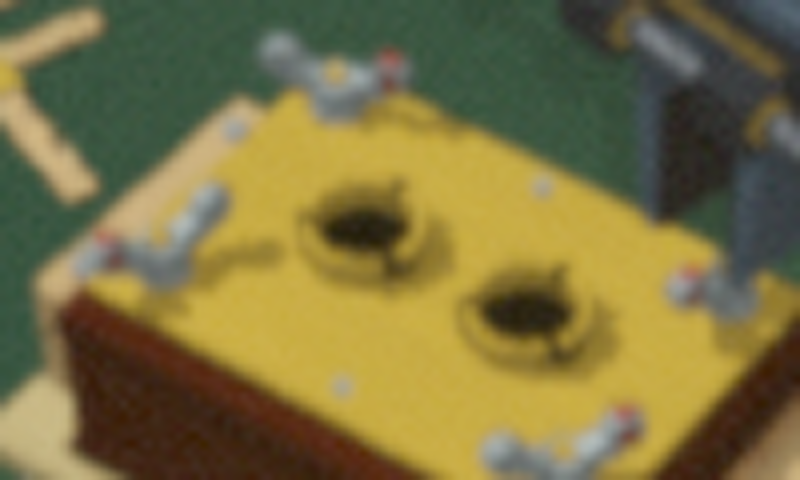

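View pics/topC1.png

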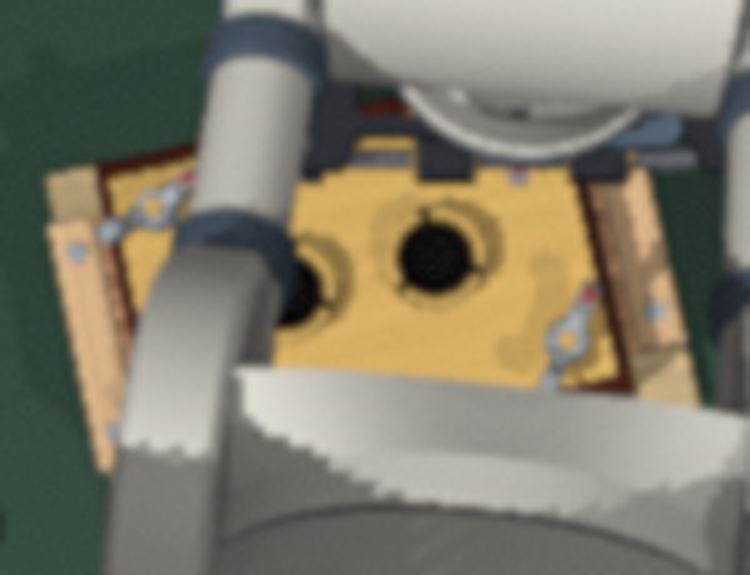

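Run:
```python
from h import *
s=robot.get_state();R=np.array(s["eef_rot"])
f=lambda X:((proj("side",X)[0]-[190,150])*8+3.5).round(0)
for x,y in((.016,.0136),(.016,-.0136),(0,0),(-.016,-.0136)): print(x,y,f(s["tcp_pos"]+R@[x,y,-.032]))
for p in((.6491,.0126),(.6515,.013)):
  print(p,"stud",f(np.r_[p,.107]),"red end",f(np.r_[p[0]-.021,p[1],.113]))
print("A",f([.521,.1406,.106]),f([.524,.141,.106]))
```

```text
0.016 0.0136 [659. 226.]
0.016 -0.0136 [720. 273.]
0 0 [726. 225.]
-0.016 -0.0136 [794. 224.]
(0.6491, 0.0126) stud [723. 272.] red end [674. 290.]
(0.6515, 0.013) stud [728. 268.] red end [679. 286.]
A [152. 241.] [159. 236.]
```

```bash
python3 -m crank '[[-1.5,-0.7,9,0,0,0,0.3],[0,0,7,0,0,0,0.28],[0,0,1.8,0,0,0,0.2],[0,0,0,0,0,0,0.14]]' >/dev/null; python3 st.py;  python3 -m crank '[[0,0,0,0,0,0,0.11]]' >/dev/null; python3 st.py
```

```text
19.5 tz 0.008 F tool [ 0.  -0.1 -2.7] gap 0.0134 yaw -178.64 j6 -95.5 e6 0.042 tcp [0.6517 0.0128 0.0761]
19.625 tz 0.004 F tool [ 0.9  0.8 -1.2] gap 0.01 yaw -178.62 j6 -95.5 e6 0.021 tcp [0.6521 0.0128 0.0766]
```

```bash
python3 -m crank '[[0,0,0,0,0,0,0.05],[0,0,0,0,0,0,0.05]]' >/dev/null; python3 st.py
```

```text
19.875 tz 0.037 F tool [ 0.1 -0.5 -2.5] gap 0.0073 yaw -178.61 j6 -95.5 e6 -0.027 tcp [0.6521 0.0127 0.0766]
```

```bash
python3 -m crank '[[0,0,0.03,0,0,5,0.05],[0,0,0.07,0,0,10.5,0.05],[0,0,0.07,0,0,10.5,0.05],[0,0,0.07,0,0,10.5,0.05]]' >/dev/null; python3 st.py;  python3 -m crank '[[0,0,0.07,0,0,10.5,0.05],[0,0,0.07,0,0,10.5,0.05]]' >/dev/null; python3 st.py
```

```text
20.375 tz 0.058 F tool [-1.6 -5.4 -5.2] gap 0.0074 yaw 144.55 j6 -58.7 e6 -4.794 tcp [0.6519 0.0121 0.0763]
20.625 tz 0.045 F tool [-4.6 -6.5 -4.9] gap 0.0073 yaw 123.55 j6 -37.7 e6 -4.792 tcp [0.6516 0.0118 0.0761]
```

```bash
python3 -m crank '[[-0.6,-0.9,0,0,0,10.5,0.05],[0,0,0.05,0,0,10.5,0.05],[0,0,0.05,0,0,10.5,0.05]]' >/dev/null; python3 st.py
```

```text
21.0 tz 0.079 F tool [-2.6 -3.8 -5.1] gap 0.0077 yaw 92.05 j6 -6.3 e6 -4.790 tcp [0.6509 0.0114 0.0759]
```

```bash
python3 -m crank '[[-0.3,-0.5,-0.05,0,0,10.5,0.05],[0,0,0.05,0,0,10.5,0.05],[0,0,0.07,0,0,10.5,0.05],[0,0,0.03,0,0,4,0.05]]' >/dev/null; python3 st.py
```

```text
21.5 tz 0.012 F tool [-2.4 -4.8 -4.8] gap 0.0076 yaw 56.66 j6 29.1 e6 -0.072 tcp [0.6501 0.0116 0.0757]
```

```bash
python3 -m crank '[[0,-0.3,0,0,0,2,0.05]]' >/dev/null; python3 chk.py && python3 -m crank '[[0,0,0.01,0,0,2,0.05]]' >/dev/null; python3 chk.py && python3 -m crank '[[0,0,0.01,0,0,2,0.05]]' >/dev/null; python3 chk.py && python3 -m crank '[[0,0,0.01,0,0,2,0.05]]' >/dev/null; python3 chk.py && python3 -m crank '[[0,0,0.01,0,0,2,0.05]]' >/dev/null; python3 chk.py && python3 -m crank '[[0,0,0.01,0,0,2,0.05]]' >/dev/null; python3 chk.py && python3 -m crank '[[0,0,0.01,0,0,2,0.05]]' >/dev/null; python3 chk.py && python3 -m crank '[[0,0,0.01,0,0,2,0.05]]' >/dev/null; python3 chk.py
```

```text
21.625 tz 0.048 F tool [-3.1 -1.7 -3.9] gap 0.0073 yaw 54.80 j6 31.0 e6 -0.251 tcp [0.6501 0.0116 0.0757]
21.75 tz 0.024 F tool [-2.1 -4.5 -6.4] gap 0.0075 yaw 52.83 j6 32.9 e6 -0.889 tcp [0.6501 0.0116 0.0757]
21.875 tz -0.014 F tool [-3.8 -3.7 -5.1] gap 0.0076 yaw 50.82 j6 35.0 e6 -0.865 tcp [0.65   0.0117 0.0756]
22.0 tz 0.013 F tool [-4.6 -4.2 -5.6] gap 0.0074 yaw 48.82 j6 37.0 e6 -0.862 tcp [0.65   0.0117 0.0757]
22.125 tz 0.046 F tool [-4.2 -4.  -6.4] gap 0.0076 yaw 46.82 j6 39.0 e6 -0.860 tcp [0.65   0.0117 0.0756]
22.25 tz 0.062 F tool [-3.9 -4.2 -6.3] gap 0.0071 yaw 44.82 j6 41.0 e6 -0.861 tcp [0.6499 0.0117 0.0756]
22.375 tz 0.101 F tool [-2.9 -5.  -6.2] gap 0.0074 yaw 42.82 j6 43.0 e6 -0.860 tcp [0.6499 0.0118 0.0756]
22.5 tz 0.058 F tool [-4.8 -4.3 -7.4] gap 0.0074 yaw 40.82 j6 45.0 e6 -0.859 tcp [0.6499 0.0118 0.0756]
```

```bash
python3 -m crank '[[-0.2,-0.3,-0.1,0,0,2,0.05]]' >/dev/null; python3 chk.py && python3 -m crank '[[0,0,0.01,0,0,2,0.05]]' >/dev/null; python3 chk.py && python3 -m crank '[[0,0,0.01,0,0,2,0.05]]' >/dev/null; python3 chk.py && python3 -m crank '[[0,0,0.01,0,0,2,0.05]]' >/dev/null; python3 chk.py && python3 -m crank '[[0,0,0.01,0,0,2,0.05]]' >/dev/null; python3 chk.py && python3 -m crank '[[0,0,0.01,0,0,2,0.05]]' >/dev/null; python3 chk.py && python3 -m crank '[[0,0,0.01,0,0,2,0.05]]' >/dev/null; python3 chk.py && python3 -m crank '[[0,0,0.01,0,0,2,0.05]]' >/dev/null; python3 chk.py
```

```text
22.625 tz -0.055 F tool [-2.8 -3.5 -2.8] gap 0.0073 yaw 38.82 j6 47.0 e6 -0.819 tcp [0.6498 0.0119 0.0757]
22.75 tz 0.046 F tool [-3.4 -3.4 -4.9] gap 0.0073 yaw 36.80 j6 49.0 e6 -0.900 tcp [0.6498 0.0119 0.0757]
22.875 tz 0.058 F tool [-5.4 -3.8 -5.1] gap 0.0073 yaw 34.80 j6 51.0 e6 -0.862 tcp [0.6498 0.0119 0.0756]
23.0 tz 0.023 F tool [-4.1 -4.3 -5. ] gap 0.0076 yaw 32.80 j6 53.0 e6 -0.859 tcp [0.6498 0.0119 0.0756]
23.125 tz -0.002 F tool [-4.7 -3.8 -5.3] gap 0.0072 yaw 30.80 j6 55.0 e6 -0.858 tcp [0.6498 0.0119 0.0756]
23.25 tz 0.023 F tool [-4.4 -5.  -5.8] gap 0.0072 yaw 28.80 j6 57.0 e6 -0.858 tcp [0.6498 0.012  0.0756]
23.375 tz 0.001 F tool [-4.4 -5.  -5.5] gap 0.0075 yaw 26.80 j6 59.0 e6 -0.856 tcp [0.6497 0.012  0.0756]
23.5 tz 0.064 F tool [-4.9 -4.7 -6.1] gap 0.0074 yaw 24.80 j6 61.0 e6 -0.855 tcp [0.6497 0.0121 0.0756]
```

```bash
python3 -m crank '[[-0.2,-0.4,-0.1,0,0,3,0.05]]' >/dev/null; python3 chk.py && python3 -m crank '[[0,0,0.02,0,0,3,0.05]]' >/dev/null; python3 chk.py && python3 -m crank '[[0,0,0.02,0,0,3,0.05]]' >/dev/null; python3 chk.py && python3 -m crank '[[0,0,0.02,0,0,3,0.05]]' >/dev/null; python3 chk.py && python3 -m crank '[[0,0,0.02,0,0,2.5,0.05]]' >/dev/null; python3 chk.py && python3 -m crank '[[0,0,0.02,0,0,2.5,0.05]]' >/dev/null; python3 chk.py
```

```text
23.625 tz 0.102 F tool [-2.8 -1.3 -1.6] gap 0.0075 yaw 21.79 j6 64.0 e6 -1.604 tcp [0.6496 0.0122 0.0756]
23.75 tz 0.098 F tool [-4.5 -2.6 -3.5] gap 0.0076 yaw 18.77 j6 67.0 e6 -1.325 tcp [0.6496 0.0122 0.0756]
23.875 tz 0.105 F tool [-3.8 -3.  -3.1] gap 0.0076 yaw 15.77 j6 70.0 e6 -1.317 tcp [0.6496 0.0123 0.0756]
24.0 tz 0.069 F tool [-4.1 -3.7 -4.3] gap 0.0073 yaw 12.77 j6 73.0 e6 -1.313 tcp [0.6495 0.0123 0.0755]
24.125 tz 0.108 F tool [-4.1 -2.2 -5. ] gap 0.0075 yaw 10.28 j6 75.5 e6 -0.948 tcp [0.6496 0.0124 0.0755]
24.25 tz 0.045 F tool [-5.4 -3.4 -4.3] gap 0.0073 yaw 7.79 j6 78.0 e6 -1.071 tcp [0.6495 0.0124 0.0756]
```

```bash
python3 -m crank '[[0,-0.2,-0.03,0,0,2,0.05]]' >/dev/null; python3 chk.py && python3 -m crank '[[0,0,0.01,0,0,2,0.05]]' >/dev/null; python3 chk.py && python3 -m crank '[[0,0,0.01,0,0,2,0.05]]' >/dev/null; python3 chk.py && python3 -m crank '[[0,0,0.01,0,0,2,0.05]]' >/dev/null; python3 chk.py && python3 -m crank '[[0,0,0.01,0,0,2,0.05]]' >/dev/null; python3 chk.py && python3 -m crank '[[0,0,0.01,0,0,2,0.05]]' >/dev/null; python3 chk.py && python3 -m crank '[[0,0,0.01,0,0,2,0.05]]' >/dev/null; python3 chk.py && python3 -m crank '[[0,0,0.01,0,0,2,0.05]]' >/dev/null; python3 chk.py
```

```text
24.375 tz 0.139 F tool [-5.  -1.8 -2.8] gap 0.0081 yaw 5.79 j6 80.0 e6 -0.730 tcp [0.6495 0.0125 0.0756]
24.5 tz 0.090 F tool [-4.9 -2.5 -4.2] gap 0.0075 yaw 3.80 j6 82.0 e6 -0.835 tcp [0.6495 0.0125 0.0756]
24.625 tz 0.028 F tool [-5.4 -3.3 -5.2] gap 0.0075 yaw 1.80 j6 84.0 e6 -0.843 tcp [0.6495 0.0126 0.0755]
24.75 tz 0.119 F tool [-4.1 -3.9 -4.7] gap 0.0076 yaw -0.20 j6 86.0 e6 -0.841 tcp [0.6495 0.0126 0.0755]
24.875 tz 0.141 F tool [-4.9 -2.8 -4.6] gap 0.0072 yaw -2.20 j6 88.0 e6 -0.838 tcp [0.6495 0.0127 0.0755]
25.0 tz 0.095 F tool [-6.  -2.4 -5.1] gap 0.0073 yaw -4.20 j6 90.0 e6 -0.837 tcp [0.6495 0.0127 0.0756]
25.125 tz 0.038 F tool [-4.9 -2.9 -4.8] gap 0.0075 yaw -6.20 j6 92.0 e6 -0.835 tcp [0.6495 0.0127 0.0755]
25.25 tz 0.123 F tool [-5.9 -2.7 -4.4] gap 0.0078 yaw -8.20 j6 94.0 e6 -0.832 tcp [0.6495 0.0128 0.0755]
```

```bash
python3 -m crank '[[-0.2,-0.2,-0.03,0,0,2,0.05]]' >/dev/null; python3 chk.py && python3 -m crank '[[0,0,0.01,0,0,2,0.05]]' >/dev/null; python3 chk.py && python3 -m crank '[[0,0,0.01,0,0,2,0.05]]' >/dev/null; python3 chk.py && python3 -m crank '[[0,0,0.01,0,0,2,0.05]]' >/dev/null; python3 chk.py && python3 -m crank '[[0,0,0.01,0,0,2,0.05]]' >/dev/null; python3 chk.py && python3 -m crank '[[0,0,0.01,0,0,2,0.05]]' >/dev/null; python3 chk.py && python3 -m crank '[[0,0,0.01,0,0,2,0.05]]' >/dev/null; python3 chk.py && python3 -m crank '[[0,0,0.01,0,0,2,0.05]]' >/dev/null; python3 chk.py
```

```text
25.375 tz 0.060 F tool [-3.9 -1.5 -2.9] gap 0.0079 yaw -10.20 j6 96.0 e6 -0.819 tcp [0.6495 0.0129 0.0756]
25.5 tz 0.105 F tool [-4.8 -3.8 -3.4] gap 0.0071 yaw -12.20 j6 98.0 e6 -0.843 tcp [0.6495 0.0129 0.0756]
25.625 tz 0.097 F tool [-5.4 -2.4 -4. ] gap 0.0077 yaw -14.21 j6 100.0 e6 -0.831 tcp [0.6496 0.0129 0.0756]
25.75 tz 0.071 F tool [-4.2 -3.4 -4. ] gap 0.0071 yaw -16.21 j6 102.0 e6 -0.828 tcp [0.6495 0.013  0.0755]
25.875 tz 0.072 F tool [-4.5 -2.3 -3.8] gap 0.0075 yaw -18.21 j6 104.0 e6 -0.826 tcp [0.6496 0.013  0.0755]
26.0 tz 0.093 F tool [-5.4 -2.6 -4.2] gap 0.0072 yaw -20.21 j6 106.0 e6 -0.824 tcp [0.6496 0.013  0.0755]
26.125 tz 0.070 F tool [-5.7 -4.1 -3.4] gap 0.0074 yaw -22.21 j6 108.0 e6 -0.823 tcp [0.6496 0.013  0.0755]
26.25 tz 0.079 F tool [-6.5 -3.6 -4.1] gap 0.0075 yaw -24.20 j6 110.0 e6 -0.821 tcp [0.6496 0.0131 0.0755]
```

```bash
python3 -m crank '[[-0.2,-0.2,-0.03,0,0,2,0.05]]' >/dev/null; python3 chk.py && python3 -m crank '[[0,0,0.01,0,0,2,0.05]]' >/dev/null; python3 chk.py && python3 -m crank '[[0,0,0.01,0,0,2,0.05]]' >/dev/null; python3 chk.py && python3 -m crank '[[0,0,0.01,0,0,2,0.05]]' >/dev/null; python3 chk.py && python3 -m crank '[[0,0,0.01,0,0,2,0.05]]' >/dev/null; python3 chk.py && python3 -m crank '[[0,0,0.01,0,0,2,0.05]]' >/dev/null; python3 chk.py && python3 -m crank '[[0,0,0.01,0,0,2,0.05]]' >/dev/null; python3 chk.py && python3 -m crank '[[0,0,0.01,0,0,2,0.05]]' >/dev/null; python3 chk.py
```

```text
26.375 tz 0.154 F tool [-4.1 -1.7 -1.9] gap 0.0078 yaw -26.20 j6 112.1 e6 -0.841 tcp [0.6496 0.0132 0.0756]
26.5 tz 0.087 F tool [-4.2 -3.2 -3.1] gap 0.0074 yaw -28.21 j6 114.1 e6 -0.821 tcp [0.6496 0.0132 0.0755]
26.625 tz 0.129 F tool [-5.  -2.8 -3. ] gap 0.0076 yaw -30.21 j6 116.1 e6 -0.819 tcp [0.6497 0.0132 0.0755]
26.75 tz 0.065 F tool [-5.2 -1.7 -2.4] gap 0.0074 yaw -32.21 j6 118.1 e6 -0.817 tcp [0.6497 0.0132 0.0755]
26.875 tz 0.118 F tool [-5.8 -2.7 -3.7] gap 0.0077 yaw -34.21 j6 120.1 e6 -0.815 tcp [0.6497 0.0133 0.0755]
27.0 tz 0.061 F tool [-6.  -3.2 -3.8] gap 0.0072 yaw -36.21 j6 122.1 e6 -0.814 tcp [0.6497 0.0133 0.0755]
27.125 tz 0.133 F tool [-6.4 -2.3 -3.1] gap 0.0074 yaw -38.21 j6 124.1 e6 -0.812 tcp [0.6497 0.0134 0.0755]
27.25 tz 0.096 F tool [-5.4 -3.  -3. ] gap 0.0076 yaw -40.21 j6 126.1 e6 -0.811 tcp [0.6498 0.0134 0.0755]
```

```bash
python3 -m crank '[[-0.2,-0.2,-0.03,0,0,2,0.05]]' >/dev/null; python3 chk.py && python3 -m crank '[[0,0,0.01,0,0,2,0.05]]' >/dev/null; python3 chk.py && python3 -m crank '[[0,0,0.01,0,0,2,0.05]]' >/dev/null; python3 chk.py && python3 -m crank '[[0,0,0.01,0,0,2,0.05]]' >/dev/null; python3 chk.py
```

```text
27.375 tz 0.310 F tool [-3.5 -0.6 -2.3] gap 0.0073 yaw -42.20 j6 128.1 e6 -0.661 tcp [0.6498 0.0135 0.0755]
27.375 tz 0.310 F tool [-3.5 -0.6 -2.3] gap 0.0073 yaw -42.20 j6 128.1 e6 -0.661 tcp [0.6498 0.0135 0.0755]
27.375 tz 0.310 F tool [-3.5 -0.6 -2.3] gap 0.0073 yaw -42.20 j6 128.1 e6 -0.661 tcp [0.6498 0.0135 0.0755]
27.375 tz 0.310 F tool [-3.5 -0.6 -2.3] gap 0.0073 yaw -42.20 j6 128.1 e6 -0.661 tcp [0.6498 0.0135 0.0755]
```

```bash
python3 -m crank '[[0,0,0,0,0,0.4,0.05]]' >/dev/null; python3 st.py; python3 plan.py .5605 -.0095 -199.8 3; python3 - <<'E'
E
```

```text
27.5 tz 0.401 F tool [-5.  -1.2 -2.6] gap 0.0076 yaw -42.55 j6 128.4 e6 0.676 tcp [0.6498 0.0134 0.0755]
d/row [-29.75848244  -7.64624473] rot rows 19 each -10.52 final yaw 157.25153898088953
-16.8 25.8
-21.2 22.3
-24.9 18.0
```

```bash
python3 -m crank '[[0,0,0,0,0,0,0.3],[0,0,-14,0,0,0,0.3],[0,0,-13,0,0,0,0.3],[-16.8,25.8,0,0,0,-10.5,0.3],[-21.2,22.3,0,0,0,-10.5,0.3],[-24.9,18,0,0,0,-10.5,0.3],[0,0,0,0,0,-10.5,0.3],[0,0,0,0,0,-10.5,0.3]]' >/dev/null; python3 st.py;  python3 -m crank '[[0,0,0,0,0,-10.5,0.3],[0,0,0,0,0,-10.5,0.3],[0,0,0,0,0,-10.5,0.3],[0,0,0,0,0,-10.5,0.3],[0,0,0,0,0,-10.5,0.3],[0,0,0,0,0,-10.5,0.3],[0,0,0,0,0,-10.5,0.3],[0,0,0,0,0,-10.5,0.3]]' >/dev/null; python3 -m crank '[[0,0,0,0,0,-10.5,0.3],[0,0,0,0,0,-10.5,0.3],[0,0,0,0,0,-10.5,0.3],[0,0,0,0,0,-10.5,0.3],[0,0,4,0,0,-10.5,0.3],[0,0,5,0,0,-10.5,0.3],[0,0,0,0,0,0,0.3]]' >/dev/null; python3 st.py
```

```text
28.5 tz -0.020 F tool [ 1.  -0.9  0.2] gap 0.0275 yaw 10.33 j6 72.5 e6 4.837 tcp [ 0.5607 -0.0103  0.1039]
30.375 tz 0.045 F tool [0.6 0.4 0.4] gap 0.0275 yaw 156.95 j6 -74.1 e6 -3.684 tcp [ 0.5606 -0.0101  0.0942]
```

```bash
python3 -m crank '[[0,0,9,0,0,0,0.3],[0,0,6.5,0,0,0,0.28],[0,0,1.7,0,0,0,0.2],[0,0,0,0,0,0,0.14]]' >/dev/null; python3 st.py;  python3 -m crank '[[0,0,0,0,0,0,0.11]]' >/dev/null; python3 st.py
```

```text
30.875 tz -0.022 F tool [ 0.1 -0.3 -0. ] gap 0.0136 yaw 156.96 j6 -74.1 e6 0.039 tcp [ 0.5602 -0.01    0.0762]
31.0 tz 0.003 F tool [-0.3 -0.3 -0.7] gap 0.0105 yaw 156.99 j6 -74.1 e6 0.019 tcp [ 0.5604 -0.01    0.0765]
```

```bash
python3 -m crank '[[0,0,0,0,0,0,0.05],[0,0,0,0,0,0,0.05]]' >/dev/null; python3 st.py
```

```text
31.25 tz 0.059 F tool [ 0.5  4.2 -0.9] gap 0.0073 yaw 157.00 j6 -74.1 e6 0.040 tcp [ 0.5606 -0.0098  0.0766]
```

```bash
python3 -m crank '[[0,0.5,0.02,0,0,5,0.05],[0,0,0.05,0,0,10.5,0.05],[0,0,0.06,0,0,10.5,0.05],[0,0,0.06,0,0,10.5,0.05]]' >/dev/null; python3 st.py
```

```text
31.75 tz 0.013 F tool [ 2.6  5.  -0. ] gap 0.0075 yaw 120.15 j6 -37.2 e6 -4.795 tcp [ 0.561  -0.0093  0.0764]
```

```bash
python3 -m crank '[[0.4,0.8,0.05,0,0,10.5,0.05],[0,0,0.06,0,0,10.5,0.05],[0,0,0.06,0,0,10.5,0.05],[0,0,0.06,0,0,10.5,0.05]]' >/dev/null; python3 st.py
```

```text
32.25 tz 0.041 F tool [0.7 4.4 1.9] gap 0.0078 yaw 78.16 j6 4.9 e6 -4.793 tcp [ 0.5617 -0.009   0.0761]
```

```bash
python3 -m crank '[[0.2,0.6,0.07,0,0,10.5,0.05],[0,0,0.07,0,0,10.5,0.05],[0,0,0.07,0,0,10.5,0.05],[0,0,0.07,0,0,10.5,0.05],[0,0,0.02,0,0,3,0.05]]' >/dev/null; python3 st.py
```

```text
32.875 tz 0.119 F tool [1.5 5.5 0. ] gap 0.0076 yaw 33.28 j6 49.7 e6 0.674 tcp [ 0.5624 -0.0094  0.076 ]
```

```bash
python3 -m crank '[[0.2,0.5,0,0,0,2,0.05]]' >/dev/null; python3 chk.py && python3 -m crank '[[0,0,0.01,0,0,2,0.05]]' >/dev/null; python3 chk.py && python3 -m crank '[[0,0,0.01,0,0,2,0.05]]' >/dev/null; python3 chk.py && python3 -m crank '[[0,0,0.01,0,0,2,0.05]]' >/dev/null; python3 chk.py && python3 -m crank '[[0,0,0.01,0,0,2,0.05]]' >/dev/null; python3 chk.py && python3 -m crank '[[0,0,0.01,0,0,2,0.05]]' >/dev/null; python3 chk.py && python3 -m crank '[[0,0,0.01,0,0,2,0.05]]' >/dev/null; python3 chk.py && python3 -m crank '[[0,0,0.01,0,0,2,0.05]]' >/dev/null; python3 chk.py
```

```text
33.0 tz 0.127 F tool [ 0.4  2.8 -3.7] gap 0.0074 yaw 31.43 j6 51.6 e6 -0.362 tcp [ 0.5625 -0.0094  0.0759]
33.125 tz 0.086 F tool [ 0.4  5.1 -3.5] gap 0.0075 yaw 29.43 j6 53.6 e6 -0.838 tcp [ 0.5625 -0.0094  0.0759]
33.25 tz 0.080 F tool [ 0.1  5.7 -4.7] gap 0.008 yaw 27.42 j6 55.6 e6 -0.844 tcp [ 0.5625 -0.0094  0.0759]
33.375 tz 0.085 F tool [ 0.6  5.2 -3.9] gap 0.0078 yaw 25.42 j6 57.6 e6 -0.824 tcp [ 0.5626 -0.0094  0.0759]
33.5 tz 0.103 F tool [-0.1  6.4 -3.6] gap 0.0073 yaw 23.42 j6 59.6 e6 -0.821 tcp [ 0.5626 -0.0094  0.0759]
33.625 tz 0.114 F tool [-0.2  6.7 -3.7] gap 0.0073 yaw 21.42 j6 61.6 e6 -0.819 tcp [ 0.5626 -0.0095  0.0759]
33.75 tz 0.146 F tool [-0.5  6.7 -3.9] gap 0.0078 yaw 19.42 j6 63.6 e6 -0.817 tcp [ 0.5626 -0.0095  0.0759]
33.875 tz 0.091 F tool [ 1.3  7.6 -3.5] gap 0.0077 yaw 17.42 j6 65.6 e6 -0.815 tcp [ 0.5626 -0.0095  0.0759]
```

```bash
python3 -m crank '[[0,0.5,-0.02,0,0,2,0.05]]' >/dev/null; python3 chk.py && python3 -m crank '[[0,0,0.01,0,0,2,0.05]]' >/dev/null; python3 chk.py && python3 -m crank '[[0,0,0.01,0,0,2,0.05]]' >/dev/null; python3 chk.py && python3 -m crank '[[0,0,0.01,0,0,2,0.05]]' >/dev/null; python3 chk.py && python3 -m crank '[[0,0,0.01,0,0,2,0.05]]' >/dev/null; python3 chk.py && python3 -m crank '[[0,0,0.01,0,0,2,0.05]]' >/dev/null; python3 chk.py && python3 -m crank '[[0,0,0.01,0,0,2,0.05]]' >/dev/null; python3 chk.py && python3 -m crank '[[0,0,0.01,0,0,2,0.05]]' >/dev/null; python3 chk.py
```

```text
34.0 tz 0.093 F tool [ 1.   3.1 -5.2] gap 0.0076 yaw 15.41 j6 67.5 e6 -0.748 tcp [ 0.5626 -0.0097  0.0759]
34.125 tz 0.129 F tool [ 1.7  4.2 -4.4] gap 0.0074 yaw 13.40 j6 69.5 e6 -0.839 tcp [ 0.5626 -0.0097  0.0759]
34.25 tz 0.108 F tool [ 1.9  4.9 -5.5] gap 0.0074 yaw 11.40 j6 71.6 e6 -0.806 tcp [ 0.5626 -0.0097  0.0759]
34.375 tz 0.159 F tool [ 1.3  4.8 -5.8] gap 0.0074 yaw 9.40 j6 73.6 e6 -0.776 tcp [ 0.5626 -0.0097  0.0758]
34.5 tz 0.668 F tool [ 2.1  4.4 -5.8] gap 0.0075 yaw 7.42 j6 75.5 e6 -0.340 tcp [ 0.5626 -0.0097  0.0759]
34.5 tz 0.668 F tool [ 2.1  4.4 -5.8] gap 0.0075 yaw 7.42 j6 75.5 e6 -0.340 tcp [ 0.5626 -0.0097  0.0759]
34.5 tz 0.668 F tool [ 2.1  4.4 -5.8] gap 0.0075 yaw 7.42 j6 75.5 e6 -0.340 tcp [ 0.5626 -0.0097  0.0759]
34.5 tz 0.668 F tool [ 2.1  4.4 -5.8] gap 0.0075 yaw 7.42 j6 75.5 e6 -0.340 tcp [ 0.5626 -0.0097  0.0759]
```

```bash
python3 plan.py .6113 .1641 -117.9 4
```

```text
d/row [12.16631562 43.46222159] rot rows 12 each -9.83 final yaw 125.31988367361426
17.7 -41.5
24.5 -37.9
30.6 -33.2
35.8 -27.5
```

```bash
python3 -m crank '[[0,0,0,0,0,0,0.3],[0,0,-14,0,0,0,0.3],[0,0,-13,0,0,0,0.3],[17.7,-41.5,0,0,0,-9.82,0.3],[24.5,-37.9,0,0,0,-9.82,0.3],[30.6,-33.2,0,0,0,-9.82,0.3],[35.8,-27.5,0,0,0,-9.82,0.3],[0,0,0,0,0,-9.82,0.3]]' >/dev/null; python3 st.py;  python3 -m crank '[[0,0,0,0,0,-9.82,0.3],[0,0,0,0,0,-9.82,0.3],[0,0,0,0,0,-9.82,0.3],[0,0,0,0,0,-9.82,0.3],[0,0,0,0,0,-9.82,0.3],[0,0,4,0,0,-9.82,0.3],[0,0,5,0,0,-9.82,0.3],[0,0,0,0,0,0,0.3]]' >/dev/null; python3 st.py; python3 snap.py D1;python3 - <<'E'
import cv2
a=cv2.imread("pics/sideD1full.png")[140:215,190:290]; cv2.imwrite("pics/zD1.png",cv2.resize(a,None,fx=8,fy=8,interpolation=cv2.INTER_CUBIC))
E
```

```text
35.5 tz 0.028 F tool [-1.3  0.5  1.4] gap 0.0275 yaw 57.10 j6 42.8 e6 5.546 tcp [0.6112 0.1676 0.1035]
36.5 tz 0.016 F tool [-0.   0.9 -0.8] gap 0.0272 yaw 125.31 j6 -25.6 e6 -3.380 tcp [0.6105 0.1646 0.0941]
```

View pics/zD1.png

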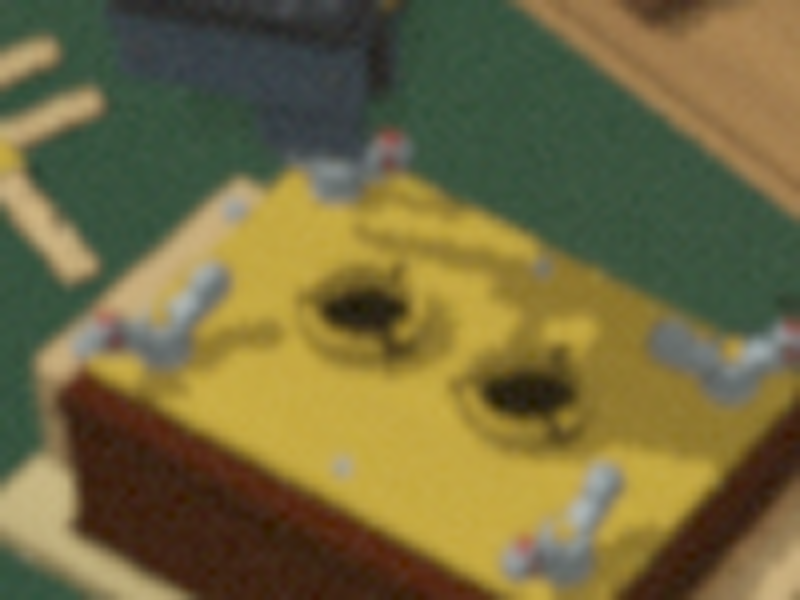

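```bash
python3 -m crank '[[0,0,9,0,0,0,0.3],[0,0,6.5,0,0,0,0.28],[0,0,1.8,0,0,0,0.2],[0,0,0,0,0,0,0.14]]' >/dev/null; python3 st.py;  python3 -m crank '[[0,0,0,0,0,0,0.11]]' >/dev/null; python3 st.py
```

```text
37.1 tz 0.050 F tool [-0.1  0.9 -0. ] gap 0.0132 yaw 125.32 j6 -25.7 e6 0.021 tcp [0.6106 0.1645 0.0761]
37.225 tz 0.037 F tool [ 0.4 -0.7  0.5] gap 0.0104 yaw 125.33 j6 -25.7 e6 0.010 tcp [0.6107 0.1645 0.0764]
```

```bash
python3 -m crank '[[0,0,0,0,0,0,0.05],[0,0,0,0,0,0,0.05]]' >/dev/null; python3 st.py; python3 -m crank '[[0,0,0.02,0,0,5,0.05],[0,0,0.05,0,0,10.5,0.05],[0,0,0.06,0,0,10.5,0.05],[0,0,0.06,0,0,10.5,0.05]]' >/dev/null; python3 st.py
```

```text
37.475 tz -0.042 F tool [0.5 5.3 1.7] gap 0.0077 yaw 125.34 j6 -25.7 e6 -0.007 tcp [0.6112 0.1648 0.0765]
37.975 tz 0.031 F tool [4.9 8.6 4. ] gap 0.0073 yaw 88.49 j6 11.2 e6 -4.787 tcp [0.6119 0.165  0.0764]
```

```bash
python3 -m crank '[[0.4,1,0.2,0,0,10.5,0.05],[0,0,0.07,0,0,10.5,0.05],[0,0,0.07,0,0,10.5,0.05],[0,0,0.07,0,0,10.5,0.05]]' >/dev/null; python3 st.py
```

```text
38.475 tz 0.046 F tool [4.2 5.8 2.1] gap 0.0074 yaw 46.49 j6 53.2 e6 -4.790 tcp [0.6128 0.1648 0.076 ]
```

```bash
python3 -m crank '[[0,0.8,0.1,0,0,10.5,0.05],[0,0,0.07,0,0,10.5,0.05],[0,0,0.07,0,0,10.5,0.05],[0,0,0.07,0,0,10.5,0.05],[0,0,0.02,0,0,3,0.05]]' >/dev/null; python3 st.py
```

```text
39.1 tz 0.157 F tool [ 4.5  1.9 -1.3] gap 0.0075 yaw 1.62 j6 98.0 e6 0.681 tcp [0.6133 0.164  0.0759]
```

```bash
python3 -m crank '[[0,0,0,0,0,1.5,0.05]]' >/dev/null; python3 chk.py && python3 -m crank '[[0,0,0.01,0,0,1.5,0.05]]' >/dev/null; python3 chk.py && python3 -m crank '[[0,0,0.01,0,0,1.5,0.05]]' >/dev/null; python3 chk.py && python3 -m crank '[[0,0,0.01,0,0,1.5,0.05]]' >/dev/null; python3 chk.py && python3 -m crank '[[0,0,0.01,0,0,1.5,0.05]]' >/dev/null; python3 chk.py && python3 -m crank '[[0,0,0.01,0,0,1.5,0.05]]' >/dev/null; python3 chk.py && python3 -m crank '[[0,0,0.01,0,0,1.5,0.05]]' >/dev/null; python3 chk.py && python3 -m crank '[[0,0,0.01,0,0,1.5,0.05]]' >/dev/null; python3 chk.py
```

```text
39.225 tz 0.056 F tool [ 4.9  2.3 -1.9] gap 0.0078 yaw 0.26 j6 99.4 e6 -0.128 tcp [0.6133 0.1639 0.0759]
39.35 tz 0.041 F tool [ 4.5  2.5 -0.8] gap 0.0075 yaw -1.21 j6 100.8 e6 -0.584 tcp [0.6133 0.1639 0.0759]
39.475 tz 0.075 F tool [ 4.4  2.6 -2.1] gap 0.0075 yaw -2.71 j6 102.3 e6 -0.600 tcp [0.6133 0.1639 0.0759]
39.6 tz 0.076 F tool [ 5.6  2.6 -2. ] gap 0.0075 yaw -4.21 j6 103.8 e6 -0.599 tcp [0.6133 0.1638 0.0759]
39.725 tz 0.044 F tool [ 5.1  2.7 -1.4] gap 0.0072 yaw -5.71 j6 105.3 e6 -0.597 tcp [0.6133 0.1638 0.0759]
39.85 tz 0.103 F tool [ 5.3  3.  -1.8] gap 0.0075 yaw -7.21 j6 106.8 e6 -0.595 tcp [0.6133 0.1638 0.0759]
39.975 tz 0.024 F tool [ 4.9  3.  -2.7] gap 0.0075 yaw -8.71 j6 108.3 e6 -0.593 tcp [0.6133 0.1638 0.0759]
40.1 tz 0.052 F tool [ 5.7  2.6 -1.5] gap 0.0072 yaw -10.20 j6 109.8 e6 -0.592 tcp [0.6133 0.1637 0.0759]
```

```bash
python3 -m crank '[[0.2,0.2,0,0,0,1.5,0.05]]' >/dev/null; python3 chk.py && python3 -m crank '[[0,0,0.01,0,0,1.5,0.05]]' >/dev/null; python3 chk.py && python3 -m crank '[[0,0,0.01,0,0,1.5,0.05]]' >/dev/null; python3 chk.py && python3 -m crank '[[0,0,0.01,0,0,1.5,0.05]]' >/dev/null; python3 chk.py && python3 -m crank '[[0,0,0.01,0,0,1.5,0.05]]' >/dev/null; python3 chk.py && python3 -m crank '[[0,0,0.01,0,0,1.5,0.05]]' >/dev/null; python3 chk.py && python3 -m crank '[[0,0,0.01,0,0,1.5,0.05]]' >/dev/null; python3 chk.py && python3 -m crank '[[0,0,0.01,0,0,1.5,0.05]]' >/dev/null; python3 chk.py
```

```text
40.225 tz 0.120 F tool [ 4.   1.5 -4.4] gap 0.0077 yaw -11.71 j6 111.3 e6 -0.533 tcp [0.6133 0.1637 0.0759]
40.35 tz 0.099 F tool [ 5.3  3.4 -5.1] gap 0.0075 yaw -13.23 j6 112.8 e6 -0.615 tcp [0.6133 0.1637 0.0758]
40.475 tz 0.088 F tool [ 5.8  2.4 -5. ] gap 0.0073 yaw -14.73 j6 114.3 e6 -0.580 tcp [0.6133 0.1636 0.0758]
40.6 tz 0.122 F tool [ 5.7  2.3 -5.2] gap 0.0074 yaw -16.22 j6 115.8 e6 -0.577 tcp [0.6133 0.1636 0.0759]
40.725 tz 0.333 F tool [ 4.6  2.  -6.7] gap 0.0073 yaw -17.72 j6 117.3 e6 -0.374 tcp [0.6133 0.1636 0.0759]
40.725 tz 0.333 F tool [ 4.6  2.  -6.7] gap 0.0073 yaw -17.72 j6 117.3 e6 -0.374 tcp [0.6133 0.1636 0.0759]
40.725 tz 0.333 F tool [ 4.6  2.  -6.7] gap 0.0073 yaw -17.72 j6 117.3 e6 -0.374 tcp [0.6133 0.1636 0.0759]
40.725 tz 0.333 F tool [ 4.6  2.  -6.7] gap 0.0073 yaw -17.72 j6 117.3 e6 -0.374 tcp [0.6133 0.1636 0.0759]
```

```bash
python3 -m crank '[[0,0,0,0,0,0.2,0.05]]' >/dev/null; python3 st.py; python3 -m crank '[[0,0,0,0,0,0,0.3],[0,0,-14,0,0,0,0.3],[0,0,-16,0,0,0,0.3],[0,0,-40,0,0,0,0.3],[0,0,-40,0,0,0,0.3],[-45,-40,0,0,0,0,0.3],[-45,-40,0,0,0,0,0.3]]' ; python3 st.py
```

```text
40.85 tz 0.373 F tool [ 5.6  2.3 -6.1] gap 0.0071 yaw -17.89 j6 117.5 e6 0.620 tcp [0.6133 0.1636 0.0759]
clock: 41.72
tcp_pos: [0.5509, 0.2687, 0.187]
eef_rot: [[0.951, -0.308, 0.002], [-0.308, -0.951, 0.001], [0.002, -0.001, -1.0]]
wrist_force: [-0.2, 1.1, 0.7]
finger_gap: 0.0279
41.725 tz 0.043 F tool [-0.5 -0.9 -0.7] gap 0.0279 yaw -17.95 j6 128.4 e6 -2.646 tcp [0.5509 0.2687 0.187 ]
```

```bash
python3 -m crank '[[-50,-26,0,0,0,0,0.3],[-50,-26,0,0,0,0,0.3],[-50,-26,0,0,0,0,0.3],[-50,-26,0,0,0,0,0.3],[-50,-26,0,0,0,0,0.3],[-50,-26,0,0,0,0,0.3],[0,0,0,0,0,0,0.3]]' ; python3 snap.py E1
```

```text
clock: 42.6
tcp_pos: [0.3106, 0.5107, 0.1864]
eef_rot: [[0.953, -0.303, 0.0], [-0.303, -0.953, 0.001], [-0.0, -0.001, -1.0]]
wrist_force: [0.5, -0.6, 0.1]
finger_gap: 0.0277
```

View pics/topE1.png

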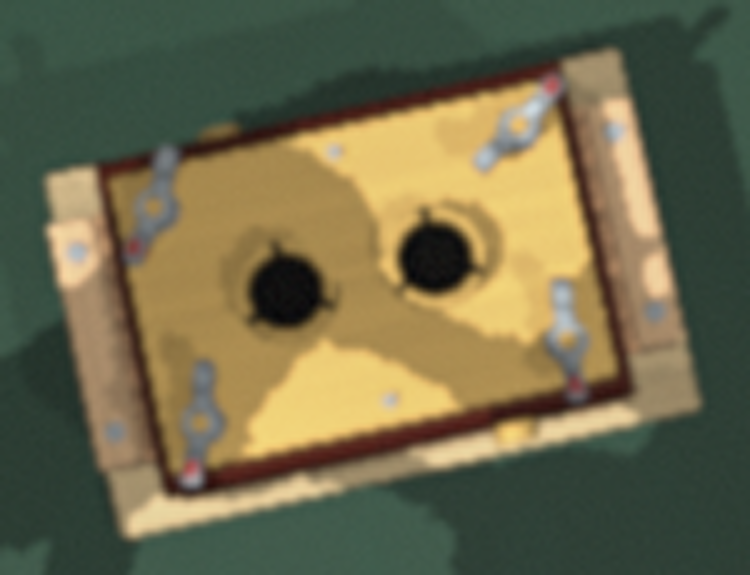

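View pics/topE1full.png

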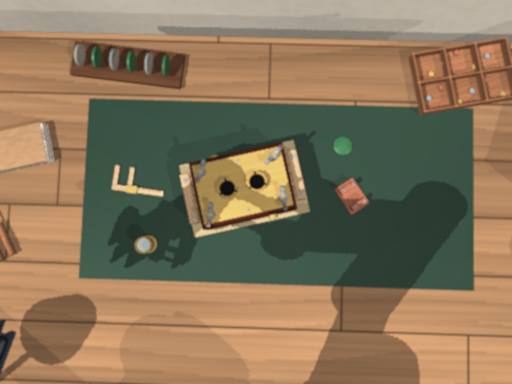

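Run:
```python
from h import *
T=lambda u,v:(170+(u+.5)/5-.5,130+(v+.5)/5-.5)
for k,a,b,e in (("A",(192,472),(205,370),173.9),("C",(550,86),(486,160),-42.5),("B",(577,388),(562,290),-172.6),("D",(136,248),(168,158),162.1)):
    r=unproj("top",T(*a),.114);o=unproj("top",T(*b),.114); print(k,np.degrees(np.arctan2(*(r-o)[1::-1])).round(1),"expected",e)
a=cv2.imread("pics/top0.png").astype(int);b=cv2.imread("pics/topE1full.png").astype(int)
for n,(u,v) in dict(cal=(135,182),tube=(145,244),lens=(343,146),jig=(351,196)).items():
    print(n,abs(a-b)[v-14:v+14,u-14:u+14].mean().round(1))
```

```text
A 174.9 expected 173.9
C -39.0 expected -42.5
B -169.8 expected -172.6
D 162.7 expected 162.1
cal 0.9
tube 3.5
lens 0.9
jig 16.3
```

Run:
```python
import cv2,numpy as np
a=cv2.imread("pics/top0.png")[170:220,325:380];b=cv2.imread("pics/topE1full.png")[170:220,325:380]
cv2.imwrite("pics/jig.png",cv2.resize(np.hstack([a,b]),None,fx=7,fy=7,interpolation=cv2.INTER_CUBIC))
```

```text
(no output)
```

View pics/jig.png

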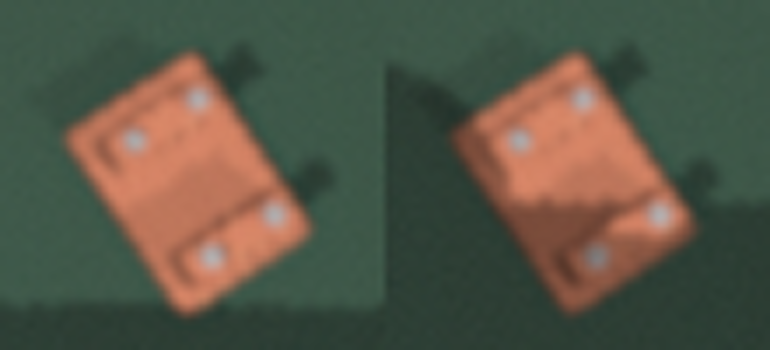

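```bash
python3 -c "
from workcell import robot
print(robot.job_done(), robot.get_state()['clock'])"
```

```text
the job is handed in; nothing more can be done
the job is handed in; nothing more can be done
```

All four wing nuts are tightened to firm, in cross order, and the job was handed in at about 42.7 s of the 70 s allowed. No nut's torque reading passed 0.8 N m.

| Order | Nut | Turned to firm | Highest torque read |
|---|---|---|---|
| 1 | A | about 219° | 0.36 N m |
| 2 | C | about 224° | 0.40 N m |
| 3 | B | about 150° | 0.67 N m |
| 4 | D | about 143° | 0.37 N m |

Before coming firm, each nut read about 0.03–0.12 N m on average, and single noisy readings reached 0.16. Nut B's 0.67 N m was one reading at the end of a 2° step. It exceeds the 0.2–0.4 that is ample and is closer to the limit than I wanted, so I used 1.5° steps for nut D.

**Final pictures:** the arm is clear and the nuts are free. The caliper, lens tube, lens blank and jig look unmoved; the only change at the jig is a shadow.
- **Angles that agreed:** the red wings of nuts A and D are within about 1° of where I expected them.
- **Angles that disagreed:** nuts C and B read about 3° less turned than expected. That is about the reading error of the pictures, but I did not re-grip them to check, because that would have broken the order.

**Fingertip height:** the fingertips sat about 32 mm higher than the reported TCP height. I set the gripping height from the pictures and by feel instead.

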